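Tilt the label stand and load its label roll

TASK

First raise the tilting plate of the label stand by its grip tab to about 30 degrees and let go of it, so that it stays there on its stiff hinge. Then hang the small label roll on the plate's slanted spindle and press it on past the spindle's springs until it sits flat against the spindle's flange, gently enough that the plate stays at about 30 degrees; let go of it and leave the other things on the bench where they are.

Things in the scene. Friction and masses are not known exactly. Their poses are not given: they have to be found in the camera images.
- spindle_plate (a joint): angle of the stand's tilting plate in rad: 0 level, grows as its tab edge is raised, stop at 1.0; about 0.52 (30 degrees) is wanted. Hinged on the edge opposite the tab, at the near right, so the raised spindle leans that way. Dry hinge friction of about 1 N m: it stays where it is left, lifting it at the tab takes about 10 N, and a push of about 13 N along the spindle forces it down.
- hinge (a point): middle of the stand's hinge line (grey base 165 x 116 x 14 mm, fixed to the bench), 32 mm above the bench, 70 mm from the base's centre on its near right side. Axes are the base's: x level, from the hinge across the base to the tab's side (far left); y along the hinge line, level (near left); z up. An arc-shaped bar on the near left side has a dark stud at 30 degrees for the plate pointer.
- tab (a point): point inside the grip tab, a grey fin at the middle of the plate's edge opposite the hinge: 10 mm thick along y (pinch it so), 20 mm long along x, its top 13 mm above this point. The point is 122 mm from the hinge line along the plate and 26 mm above the mid plane of the plate (aluminium, 138 x 94 x 8 mm). Axes turn with the plate: x away from the hinge, y along the hinge line, z normal to the plate.
- peg_foot (a point): foot of the spindle: on its axis, level with the top of its flange (grey disc 48 mm wide), where the roll's end face must come to lie; 60 mm from the hinge line along the plate, 8 mm above the plate's mid plane. Axes turn with the plate: z along the spindle to its tip, x along the plate towards the tab, y along the hinge line.
- peg_tip (a point): tip of the spindle (grey, 22 mm in diameter, 56 mm long from peg_foot, tapered over the last 10 mm); same axes. Two steel leaf springs on its y sides, 9 to 35 mm above the flange, stand out about 3 mm each and grip the roll's core: pushing the roll over them takes a few newtons, and it does not slide home by itself.
- roll_center (a point): centre of the small white label roll (loose, 58 mm across, 40 mm tall, through hole 26 mm wide in a brown core, 50 to 110 g), half-way up; z along its hole. Lies flat on the bench, left of the stand; either end may go on first. Keep the arm clear of the tall white column behind the stand, at x 0.66 to 0.74, y -0.20 to -0.08 (its foot plate 30 mm wider).
- pen: bystander: white marker pen with a blue cap lying on the bench, 132 mm long, 13 mm thick; origin at the middle of its underside
- timer: bystander: small white bench timer with keys, 82 x 58 x 22 mm; origin at the middle of its underside
- clips: bystander: clear open box of clips, 56 x 81 x 30 mm; origin at the middle of its underside
Things that resemble listed ones, but are neither listed nor needed, are in the scene too. What is shaped like the part that bears roll_center but blue or turquoise is not meant.

How it is judged:
By the outcome, as a careful person would: the job done as asked, in the order asked, and still so for the second after the job is handed in, with the robot touching nothing.
It also fails if it takes over 56 s, if anything falls off the work surface, if the arm or the gripper's body presses on something with over 40 N, if the wrist force passes 120 N, or if a joint passes its speed limit or range.

ROBOT

A 7-joint arm with a two-finger parallel gripper is mounted at the origin on the work surface; the furniture and walls round the work are solid. World frame = base frame: x ahead of the robot, y to its left, z up, the work surface at z = 0. Lengths are in m, angles in rad, forces in N, time in s.
With the tool pointing down it reaches from about 0.425 to 0.95 m from the base axis. Payload 4.7 kg.
Tool frame: the origin (TCP) lies on the centre line of the jaws, within the pads' length; the fingertips stand 25 mm ahead of it and the grasp point (between the pads) lies 6 mm ahead of it (env.tip_extent is the distance from the TCP to the fingertips, in m); z points along the fingers, y is the direction in which the jaws open and shut (so a half turn about z gives the same grasp; the last joint's range is limited). The gripper opens to 85 mm and grips with 20 to 120 N. Pads are 22 mm wide; open, the fingers measure 114 mm over their backs; the gripper's body (76 mm by 85 mm) begins 54 mm behind the grasp point. The pads swing forward as they close: fully open they stand 13 mm farther back than shut.
Start: joints at [-1.198, 0.469, -0.049, 1.532, 0.024, 1.141, -0.082], TCP at [0.264, 0.621, 0.256] pointing down, gripper open.
Joint ranges: [-2.59, 2.59], [-0.33, 1.99], [-1.39, 1.29], [0.1, 2.45], [-1.04, 4.18], [0.21, 1.99], [-2.66, 2.66]. Speed limits (rad/s): [2.57, 2.57, 3.14, 3.14, 3.14, 3.14, 3.14].

INTERFACE

Orientations are given as a unit quaternion [x, y, z, w].
In Python, from plant import env, grab_frame, order gives the robot as it stands. The module is installed in compiled form; this text tells all that it offers.
- The arm moves only by the shell command python3 -m handwheel 'ROWS' [FORCE]. ROWS is a JSON object of lists of equal length, an entry for each row: "translation": the shift along the tool's x, y, z in cm, a list of three; "dr": the turn, a rotation vector about the tool's x, y, z in rad, a list of three; "grip": the finger opening in cm, from 0 to 8.54. In form: {"translation": [[tx, ty, tz], ...], "dr": [[ax, ay, az], ...], "grip": [grip, ...]}. A call has 1 to 20 rows; each row is the pose to reach, as a shift and turn from the pose measured when the call began, along the tool's axes at that moment; what a row does not reach only later rows make up. A row lasts 1/12 s, in which the tool goes at most 41.7 mm and 7.16 degrees, less where a joint would pass 70% of its speed; a pose out of reach is approached as far as the arm can. A call with a gripper value outside its range is refused whole. The fingers move at their own pace and stop on an object; FORCE is the grip in N (left out, the last holds). Time passes only in rows, so rows that repeat a pose let the fingers close. It gives the time, the measured TCP pose, the force and the opening at its end, in the units of the state.
- env.observe(): the state, without advancing time (a new reading comes with each control period).
- grab_frame(name): name is "scene" or "top" or "wrist"; returns a dict with "pixels" (480x640x3 uint8, blue, green, red), "range_z" (480x640 float32, m along the optical axis (not along the pixel's ray), 0 where there is no reading), "camera_matrix" (3x3 intrinsics, pixels), "rvec" (rotation vector, rad) and "tvec" (3), from world to camera coordinates, as OpenCV has them; the wrist camera has in their place "mount" (4x4, takes a point from camera to tool coordinates, whose origin is the TCP and whose axes are the flange's). Camera axes: x right, y down, z forward; pixel columns grow to the right and rows downward; lengths in m; the calibration is good to about 2 mm. The wrist camera is an equidistant fisheye: a pixel r from the principal point sees the ray r / f radians off the axis. A picture is of the moment at which its call begins: read the wrist's pose just before it.
- order.hand_in(): hands the job in, once; it reports no verdict.
The state is a dict: "t": time; "q": joint angles; "qvel": joint speeds; "effort": joint torques, N m; "tool_pos": TCP position; "ee_rot": TCP orientation; "wrist_force": force on the tool from outside, world axes, zero at the start; "torque": the same for the moment, N m; "grip_width": finger opening in m.
Only numpy, scipy, OpenCV 4.12 (cv2) and the standard library are available. Lean on these libraries where they do the work, as an engineer would, in place of code of your own. Each camera call takes 0.05 s, during which the arm holds its last target.

## Working session

There is one attempt and no reset: what is moved stays moved. The work goes in short steps, Python scripts to look and compute and a shell command to move; the robot and the scene stay as the last step left them, time stands still between calls to the robot, and variables do not carry over. Pictures are saved under pics/ and viewed, and the job is handed in when it is done.

```bash
mkdir -p pics; ls; cat > h.py <<'E'
import numpy as np, cv2
from plant import env, grab_frame, order
from scipy.spatial.transform import Rotation as R
def cam(f):
    M,_=cv2.Rodrigues(np.array(f["rvec"],float)); return np.array(f["camera_matrix"],float),M,np.array(f["tvec"],float).ravel()
def cloud(f):
    K,M,t=cam(f); z=f["range_z"]; v,u=np.mgrid[:480,:640]
    p=np.stack([(u-K[0,2])/K[0,0]*z,(v-K[1,2])/K[1,1]*z,z],-1)
    return (p-t)@M   # M^T (p-t)
def ray(f,u,v,z):
    K,M,t=cam(f); d=M.T@np.array([(u-K[0,2])/K[0,0],(v-K[1,2])/K[1,1],1]); c=-M.T@t
    return c+d*(z-c[2])/d[2]
def proj(f,P):
    K,M,t=cam(f); return cv2.projectPoints(np.atleast_2d(np.array(P,float)),M,t,K,None)[0].reshape(-1,2)
E
python3 - <<'E'
from h import *
s=env.observe(); print(s, env.tip_extent)
for n in("scene","top","wrist"):
    f=grab_frame(n); cv2.imwrite(f"pics/{n}0.png",f["pixels"]); np.savez(f"{n}0.npz",**f)
    print(n,{k:np.round(v,4).tolist() for k,v in f.items() if k not in("pixels","range_z")},(f["range_z"]>0).mean())
E
```

```text
pics
{'t': 0.0, 'q': array([-1.19790614,  0.46949535, -0.04859063,  1.53373074,  0.02408687,
        1.1409941 , -0.08229277]), 'qvel': array([ 1.15070732e-03,  6.69005754e-05,  3.57384694e-04,  9.74686021e-04,
        2.74688938e-04,  2.21957746e-03, -9.43508149e-04]), 'effort': array([ 7.47553131e-04, -5.10316265e+01, -4.62014170e-02, -2.37715316e+01,
        1.07594073e-02,  7.60479597e-03, -2.32958433e-05]), 'tool_pos': array([0.26374275, 0.62074161, 0.25520943]), 'ee_rot': array([ 1.99531534e-01,  9.79890874e-01, -1.00673628e-03, -1.71336209e-04]), 'wrist_force': array([-0.38951878,  0.26525897, -0.7116565 ]), 'torque': array([ 0.02672433, -0.01294301, -0.05696147]), 'grip_width': 0.08542494957124544} 0.025
scene {'camera_matrix': [[512.9909, 0.0, 311.0468], [0.0, 512.9909, 240.4691], [0.0, 0.0, 1.0]], 'rvec': [2.2899, -0.5349, 0.1979], 'tvec': [-0.5358, 0.2295, 0.77]} 0.9952506510416667
top {'camera_matrix': [[462.8915, 0.0, 317.8723], [0.0, 462.8915, 244.3467], [0.0, 0.0, 1.0]], 'rvec': [2.1258, -2.1853, 0.1314], 'tvec': [-0.0297, 0.5793, 0.9339]} 0.995986328125
wrist {'camera_matrix': [[371.6483, 0.0, 319.9548], [0.0, 371.6483, 242.2965], [0.0, 0.0, 1.0]], 'mount': [[0.0002, -0.9464, -0.3231, 0.084], [1.0, -0.0002, 0.0012, -0.0002], [-0.0012, -0.3231, 0.9464, -0.1179], [0.0, 0.0, 0.0, 1.0]]} 0.9960709635416667
```

View pics/scene0.png

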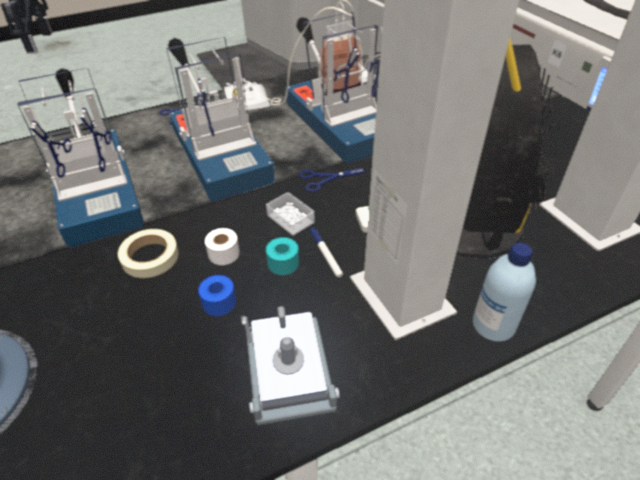

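View pics/top0.png

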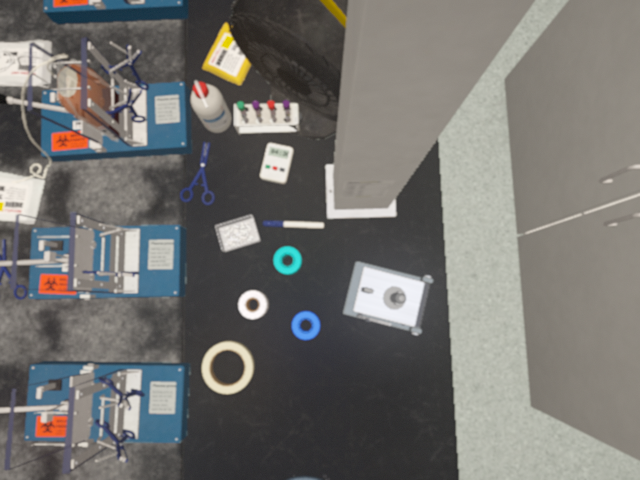

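The scene view shows the stand at about (288,365). There are four ring-shaped candidates:
- White roll with a brown core: scene (222,246), top (253,305).
- Blue roll: scene (217,295).
- Turquoise roll: scene (282,256).
- Wide cream tape: scene (148,253).

Only the white one fits the description. I'll confirm it in a crop and measure.

```bash
python3 - <<'E'
from h import *
f=dict(np.load("top0.npz")); s=dict(np.load("scene0.npz"))
a=cv2.resize(f["pixels"][230:350,210:450],None,fx=3.3,fy=3.3,interpolation=cv2.INTER_CUBIC); cv2.imwrite("pics/topc.png",a)
b=cv2.resize(s["pixels"][220:430,190:350],None,fx=2.8,fy=2.8,interpolation=cv2.INTER_CUBIC); cv2.imwrite("pics/scc.png",b)
P=cloud(f);Q=cloud(s)
# roll white top face
hsv=cv2.cvtColor(f["pixels"],cv2.COLOR_BGR2HSV)
m=np.zeros((480,640),bool); m[280:330,230:278]=1
m&=(hsv[...,2]>140)&(hsv[...,1]<60)
p=P[m]; print("roll z",np.percentile(p[:,2],[5,50,95]))
c,_=cv2.findContours(m.astype(np.uint8),cv2.RETR_EXTERNAL,cv2.CHAIN_APPROX_NONE); c=max(c,key=cv2.contourArea)
(e,ax,an)=cv2.fitEllipse(c); print(e,ax); print("roll via ellipse z=.04",ray(f,*e,.04))
tp=p[p[:,2]>.034]; print("cloud circle",cv2.minEnclosingCircle(tp[:,:2].astype(np.float32)))
# plane white
for n,F,C in(("top",f,P),("scene",s,Q)):
    h=cv2.cvtColor(F["pixels"],cv2.COLOR_BGR2HSV)
    m=(h[...,2]>150)&(h[...,1]<60)&(C[...,2]>.02)&(C[...,2]<.06)
    l=cv2.connectedComponentsWithStats(m.astype(np.uint8))
    for i in range(1,l[0]):
        if l[2][i,4]>400:
            q=C[l[1]==i]; print(n,l[2][i],q.mean(0),q.std(0)[2]); 
            cc,_=cv2.findContours((l[1]==i).astype(np.uint8),0,1); r=cv2.minAreaRect(cc[0]); print(r,[np.round(ray(F,*x,q[:,2].mean()),4) for x in cv2.boxPoints(r)])
E
```

```text
roll z [-0.0009339   0.03848616  0.04172506]
(252.357177734375, 304.2901306152344) (28.990983963012695, 29.589574813842773)
roll via ellipse z=.04 [0.45744249 0.09224431 0.04      ]
cloud circle ((0.4593190848827362, 0.03788241744041443), 0.08480004221200943)
top [154  94  26  30 490] [0.87518353 0.26705812 0.05830422] 0.0011564787314628277
((166.91636657714844, 108.6614761352539), (28.631633758544922, 25.200828552246094), 86.42366790771484) [array([0.9064, 0.2967, 0.0583]), array([0.9084, 0.2429, 0.0583]), array([0.8446, 0.2385, 0.0583]), array([0.8426, 0.2918, 0.0583])]
top [234 103  65  26 954] [0.85609664 0.05603362 0.04978146] 0.006234680544499284
((265.9994201660156, 115.46612548828125), (24.11517906188965, 64.31279754638672), 89.02897644042969) [array([0.8855, 0.1269, 0.0498]), array([ 0.8839, -0.0113,  0.0498]), array([ 0.83  , -0.011 ,  0.0498]), array([0.8316, 0.1263, 0.0498])]
top [147 239  27  31 556] [0.56406821 0.27664191 0.05827813] 0.001144401910947512
((160.0, 254.0), (30.0, 26.0), 90.0) [array([0.5963, 0.3047, 0.0583]), array([0.5948, 0.2513, 0.0583]), array([0.5331
[... 2409 characters left out ...]
 array([0.4193, 0.0626, 0.0371])]
scene [400 291  46  31 637] [ 0.69559531 -0.20069699  0.04017389] 0.01158680170695235
((422.58502197265625, 306.2465515136719), (16.429931640625, 52.321510314941406), 70.97439575195312) [array([ 0.657 , -0.1829,  0.0402]), array([ 0.7484, -0.1893,  0.0402]), array([ 0.7365, -0.2195,  0.0402]), array([ 0.6479, -0.2125,  0.0402])]
scene [ 251  312   76   90 4642] [ 0.46438119 -0.19359646  0.04439488] 0.00440829769464572
((287.3243103027344, 355.9459228515625), (80.88428497314453, 66.74597930908203), 80.53767395019531) [array([ 0.435 , -0.1069,  0.0444]), array([ 0.5361, -0.1337,  0.0444]), array([ 0.4916, -0.2671,  0.0444]), array([ 0.4034, -0.2417,  0.0444])]
```

View pics/topc.png

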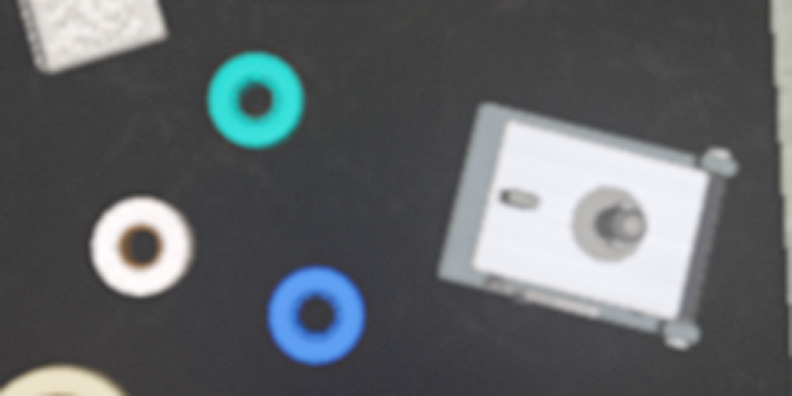

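View pics/scc.png

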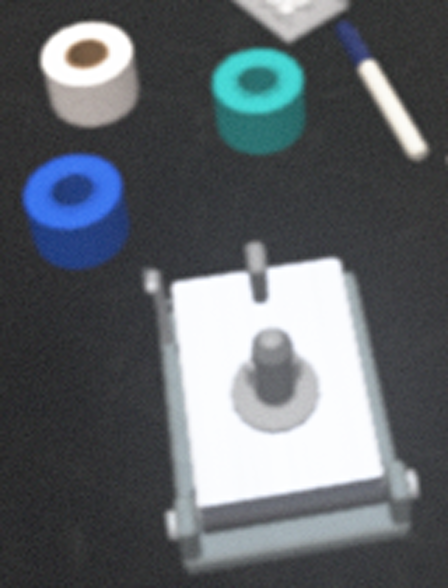

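View pics/wrist0.png

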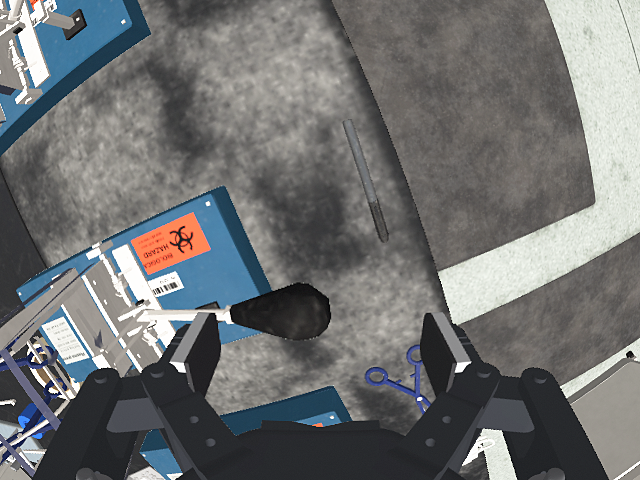

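```bash
python3 - <<'E'
from h import *
f=dict(np.load("top0.npz")); s=dict(np.load("scene0.npz"))
for n,F in(("top",f),("scene",s)):
    C=cloud(F); h=cv2.cvtColor(F["pixels"],cv2.COLOR_BGR2HSV)
    x,y,z=C[...,0],C[...,1],C[...,2]
    near=(np.hypot(x-.462,y+.19)<.12)
    w=near&(h[...,2]>(190 if n=="top" else 170))&(h[...,1]<60)&(z>.025)&(z<.06)
    q=C[w]; 
    for _ in range(3):
        A=np.c_[q[:,:2],np.ones(len(q))]; k=np.linalg.lstsq(A,q[:,2],rcond=None)[0]; r=q[:,2]-A@k; q=q[abs(r)<.004]
    print(n,len(q),"plane",k,"slope dir",np.degrees(np.arctan2(k[1],k[0])),"tilt deg",np.degrees(np.arctan(np.hypot(*k[:2]))), "z@c",q[:,2].mean(), r.std())
    cc,_=cv2.findContours(w.astype(np.uint8),0,1); c=max(cc,key=cv2.contourArea); r=cv2.minAreaRect(c)
    B=np.array([ray(F,*p,q[:,2].mean()) for p in cv2.boxPoints(r)]); print(B.round(4), B.mean(0).round(4),[round(np.linalg.norm(B[i]-B[i-1]),4) for i in range(4)])
    # things above plate
    up=near&(z>.055); l=cv2.connectedComponentsWithStats(up.astype(np.uint8))
    for i in range(1,l[0]):
        if l[2][i,4]>5:
            m=l[1]==i; p=C[m]; print(l[2][i],p.mean(0).round(4),p.max(0).round(4), p.min(0).round(4)); t=p[p[:,2]>p[:,2].max()-.006]; print("  top",len(t),t.mean(0).round(4))
    v=np.mean([C[...,2][(np.hypot(x-.3,y+.1)<.03)].mean()]); print("bench z",v)
E
```

```text
top 2390 plane [0.02804701 0.09949413 0.04876583] slope dir 74.25706038307467 tilt deg 5.90180240280608 z@c 0.04323816332159354 0.0015817863458297784
[[ 0.4389 -0.1114  0.0432]
 [ 0.5292 -0.1382  0.0432]
 [ 0.4929 -0.2647  0.0432]
 [ 0.4035 -0.2366  0.0432]] [ 0.4661 -0.1877  0.0432] [np.float64(0.1302), np.float64(0.0941), np.float64(0.1317), np.float64(0.0937)]
[361 287  12   7  66] [ 0.4793 -0.1394  0.0787] [ 0.4859 -0.1298  0.087 ] [ 0.4731 -0.15    0.0553]
  top 35 [ 0.4794 -0.1409  0.0834]
[390 291  16  14 165] [ 0.4625 -0.1989  0.0881] [ 0.4761 -0.1884  0.1034] [ 0.4502 -0.2124  0.0563]
  top 49 [ 0.4614 -0.2028  0.1005]
[358 315  33  11 116] [ 0.4215 -0.1475  0.1055] [ 0.4304 -0.1224  0.1361] [ 0.4126 -0.1748  0.0556]
  top 15 [ 0.4155 -0.1709  0.133 ]
bench z -0.0006410442112208625
scene 4478 plane [0.0315386  0.09959714 0.04887998] slope dir 72.42900132655178 tilt deg 5.964134898785618 z@c 0.044193210035143114 0.001461721933393235
[[ 0.4358 -0.1068  0.0442]
 [ 0.5367 -0.1345  0.0442]
 [ 0.4916 -0.2671  0.0442]
 [ 0.4035 -0.241   0.0442]] [ 0.4669 -0.1874  0.0442] [np.float64(0.138), np.float64(0.1046), np.float64(0.1401), np.float64(0.0918)]
[278 307   9  20 137] [ 0.4784 -0.1456  0.0768] [ 0.4856 -0.1339  0.0871] [ 0.4733 -0.153   0.0552]
  top 73 [ 0.4794 -0.1432  0.0843]
[241 315   9  14  74] [ 0.422  -0.1481  0.1016] [ 0.4312 -0.1269  0.1368] [ 0.4126 -0.1763  0.0566]
  top 20 [ 0.4155 -0.1727  0.1344]
[278 337  20  26 404] [ 0.4606 -0.2071  0.0842] [ 0.4758 -0.1925  0.1046] [ 0.449  -0.2139  0.0557]
  top 89 [ 0.4614 -0.2049  0.1013]
bench z 0.0009763006400971494
```

The crops confirm the white roll with the brown core (top view 253,305, world about (0.457, 0.092)). The plate starts at about 5.9°, its tab top is at (0.479, -0.142, 0.084), and the hinge works out to about (0.447, -0.255). I'll plan the moves with a helper that prints shifts in tool axes.

```bash
cat >> h.py <<'E'
YAW=np.radians(74.0)
xb=np.array([np.cos(YAW),np.sin(YAW),0]); yb=np.array([-np.sin(YAW),np.cos(YAW),0]); zb=np.array([0,0,1.])
H=np.array([.4468,-.2552,.032])
def plate(th,d,h,y=0):  # point on plate frame, and rotation of tool aligned (x=plate x, y=-plate y, z=-normal)
    px=np.cos(th)*xb+np.sin(th)*zb; n=-np.sin(th)*xb+np.cos(th)*zb
    return H+d*px+h*n+y*yb, np.stack([px,-yb,-n],1)
def rows(targets,s=None):
    s=s or env.observe(); p0=np.array(s["tool_pos"]); R0=R.from_quat(s["ee_rot"])
    for p,Rm in targets:
        t=R0.inv().apply(np.array(p)-p0)*100; r=(R0.inv()*R.from_matrix(Rm)).as_rotvec()
        print("T",t.round(2).tolist(),"R",r.round(3).tolist())
E
python3 - <<'E'
from h import *
th=.103
_,Rt=plate(0,0,0); R6=plate(th,0,0)[1]
s=env.observe();R0=R.from_quat(s["ee_rot"]).as_matrix()
rows([([.42,.4,.33],R0),([.5,.1,.33],Rt),([.49,-.14,.25],R6),(plate(th,.122,.126)[0],R6),(plate(th,.122,.036)[0],R6)])
print(plate(th,.122,.036)[0])
E
```

```text
T [-23.02, -14.23, -7.43] R [0.0, 0.0, 0.0]
T [-42.11, -38.72, -7.39] R [-0.001, 0.001, 1.448]
T [-50.57, -61.19, 0.64] R [-0.076, 0.085, 1.447]
T [-49.77, -62.71, 8.66] R [-0.076, 0.085, 1.447]
T [-49.66, -61.78, 17.61] R [-0.076, 0.085, 1.447]
[ 0.47922928 -0.14210566  0.080353  ]
```

```bash
python3 -m handwheel '{"translation":[[-3.3,-2,-1.5],[-6.6,-4,-3],[-9.9,-6,-4.5],[-13.2,-8.1,-6],[-16.5,-10.2,-7],[-19.8,-12.2,-7.4],[-23,-14.2,-7.4],[-25.4,-17.3,-7.4],[-27.8,-20.3,-7.4],[-30.1,-23.4,-7.4],[-32.5,-26.5,-7.4],[-34.9,-29.5,-7.4],[-37.3,-32.6,-7.4],[-39.7,-35.6,-7.4],[-42,-38.7,-7.4],[-42,-38.7,-7.4]],"dr":[[0,0,0.1],[0,0,0.2],[0,0,0.3],[0,0,0.4],[0,0,0.5],[0,0,0.6],[0,0,0.7],[0,0,0.8],[0,0,0.9],[0,0,1.0],[0,0,1.1],[0,0,1.2],[0,0,1.3],[0,0,1.4],[0,0,1.448],[0,0,1.448]],"grip":[8,7,6,5,4,4,4,4,4,4,4,4,4,4,4,4]}' 60; python3 - <<'E'
from h import *
th=.103
R6=plate(th,0,0)[1]
rows([(plate(th,.122,.166)[0],R6),(plate(th,.122,.096)[0],R6),(plate(th,.122,.036)[0],R6)])
print(env.observe()["q"].round(2))
E
```

```text
t: 1.48
tool_pos: [0.5003, 0.0914, 0.3306]
ee_rot: [0.803, 0.596, -0.001, 0.002]
wrist_force: [0.1, -0.6, 0.3]
grip_width: 0.0398
T [-24.24, 4.73, 12.21] R [0.003, 0.107, -0.014]
T [-23.49, 4.7, 19.17] R [0.003, 0.107, -0.014]
T [-22.85, 4.68, 25.13] R [0.003, 0.107, -0.014]
[-0.67  0.13  0.46  1.84 -0.06  1.18 -0.49]
```

```bash
python3 -m handwheel '{"translation":[[-3.5,0.7,1.7],[-7,1.4,3.4],[-10.5,2.1,5.2],[-14,2.7,7],[-17.5,3.4,8.8],[-21,4.1,10.5],[-24.2,4.7,12.2],[-23.9,4.7,15],[-23.6,4.7,18],[-23.5,4.7,19.2],[-23.5,4.7,19.2],[-23.5,4.7,19.2]],"dr":[[0,0.02,0],[0,0.04,0],[0,0.06,0],[0,0.08,-0.01],[0,0.107,-0.014],[0,0.107,-0.014],[0,0.107,-0.014],[0,0.107,-0.014],[0,0.107,-0.014],[0,0.107,-0.014],[0,0.107,-0.014],[0,0.107,-0.014]],"grip":[4,4,4,4,4,4,4,4,4,4,4,4]}'; python3 - <<'E'
from h import *
for n in("wrist","scene"):
    f=grab_frame(n); cv2.imwrite(f"pics/{n}1.png",f["pixels"])
rows([(plate(.103,.122,.036)[0],plate(.103,0,0)[1])])
E
```

```text
t: 2.48
tool_pos: [0.4776, -0.1478, 0.1398]
ee_rot: [0.797, 0.601, 0.042, -0.03]
wrist_force: [0.5, -0.9, 0.5]
grip_width: 0.04
T [-0.03, -0.15, 6.11] R [0.006, 0.0, 0.001]
```

View pics/wrist1.png

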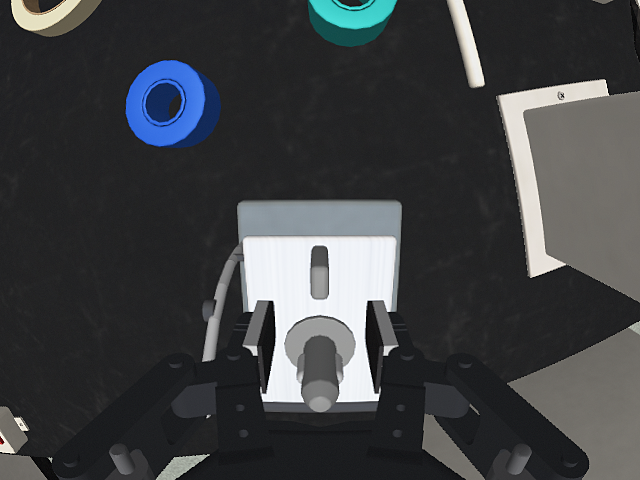

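View pics/scene1.png

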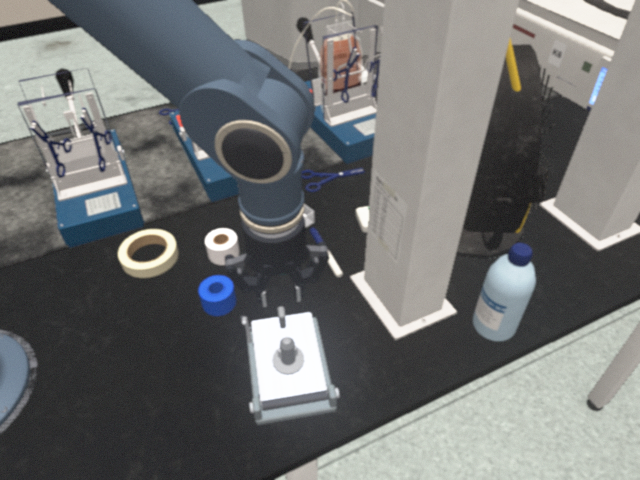

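The tab is at (319,272) and midway between the pads (263 and 381), so it's centred. Before descending I'll check how wide the finger linkages are against the arc bar with its stud at (208,310).

```bash
cat >> h.py <<'E'
def wcloud(f):
    K=f["camera_matrix"]; z=f["range_z"]; v,u=np.mgrid[:480,:640]
    a=(u-K[0,2])/K[0,0]; b=(v-K[1,2])/K[1,1]; r=np.hypot(a,b)+1e-9
    k=np.tan(r)/r; p=np.stack([a*k*z,b*k*z,z],-1); M=np.array(f["mount"])
    return p@M[:3,:3].T+M[:3,3]
def w2world(p,s): return R.from_quat(s["ee_rot"]).apply(p.reshape(-1,3)).reshape(p.shape)+s["tool_pos"]
E
python3 - <<'E'
from h import *
s=env.observe(); f=grab_frame("wrist"); C=wcloud(f)
for uv in [(180,365),(80,460),(130,400),(120,455),(245,320),(265,380),(208,310),(225,280),(206,350),(207,400),(240,255),(319,250),(319,272),(320,405),(260,240),(385,240)]:
    p=C[uv[1],uv[0]]; w=w2world(p,s)-H; th=.103
    print(uv,"tool mm",(p*1e3).round(1),"base",(np.array([w@xb,w@yb,w[2]])*1e3).round(1))
E
```

```text
(180, 365) tool mm [ 11.9 -44.9 -28.5] base [120.5  43.9 138.5]
(80, 460) tool mm [ 12.2 -58.7 -72.5] base [116.3  58.  182.2]
(130, 400) tool mm [ 12.8 -54.  -48.3] base [119.4  53.1 158.2]
(120, 455) tool mm [ 11.5 -49.2 -67.4] base [116.1  48.5 177.1]
(245, 320) tool mm [  6.5 -30.9  10.3] base [119.1  29.7  99.4]
(265, 380) tool mm [ -6.4 -20.8 -11.6] base [104.1  19.7 119.9]
(208, 310) tool mm [ -7.  -57.2  41.3] base [108.9  55.8  67. ]
(225, 280) tool mm [ -1.8 -53.7  66.8] base [116.7  52.2  42.2]
(206, 350) tool mm [-19.9 -55.4  24.5] base [94.4 54.2 82.4]
(207, 400) tool mm [ -0.2 -37.1 -31. ] base [108.3  36.2 139.7]
(240, 255) tool mm [  2.8 -50.2  94.1] base [124.1  48.6  15.5]
(319, 250) tool mm [11.  -1.2 81. ] base [130.9  -0.4  29.7]
(319, 272) tool mm [ 8.  -1.1 56.5] base [125.4  -0.3  53.8]
(320, 405) tool mm [-61.3  -0.6  32.4] base [54.  -0.8 70.6]
(260, 240) tool mm [ 12.9 -36.9  93.2] base [134.1  35.2  17.6]
(385, 240) tool mm [12.9 38.7 93.5] base [134.1 -40.4  17.7]
```

The linkages sit close to the arc bar (bar at y about 49–55 mm, linkage up to about 45–54 mm higher up). I'll narrow the opening and grip 3 mm farther out on the tab.

```bash
python3 - <<'E'
from h import *
rows([(plate(.103,.125,.036)[0],plate(.103,0,0)[1])])
E
python3 -m handwheel '{"translation":[[0.2,-0.1,0],[0.3,-0.1,1],[0.3,-0.1,2],[0.3,-0.1,3],[0.3,-0.1,4],[0.3,-0.1,5],[0.3,-0.1,6],[0.3,-0.1,6.1],[0.3,-0.1,6.1]],"dr":[[0,0,0],[0,0,0],[0,0,0],[0,0,0],[0,0,0],[0,0,0],[0,0,0],[0,0,0],[0,0,0]],"grip":[2.4,2.4,2.4,2.4,2.4,2.4,2.4,2.4,2.4]}'; python3 - <<'E'
from h import *
f=grab_frame("wrist"); cv2.imwrite(f"pics/w2.png",f["pixels"])
rows([(plate(.103,.125,.036)[0],plate(.103,0,0)[1])])
E
```

```text
T [0.27, -0.15, 6.12] R [0.006, -0.0, 0.001]
t: 3.38
tool_pos: [0.48, -0.1391, 0.0799]
ee_rot: [0.798, 0.601, 0.042, -0.029]
wrist_force: [0.3, 0.0, -0.3]
grip_width: 0.0239
T [0.0, -0.04, -0.01] R [0.005, 0.0, 0.0]
```

View pics/w2.png

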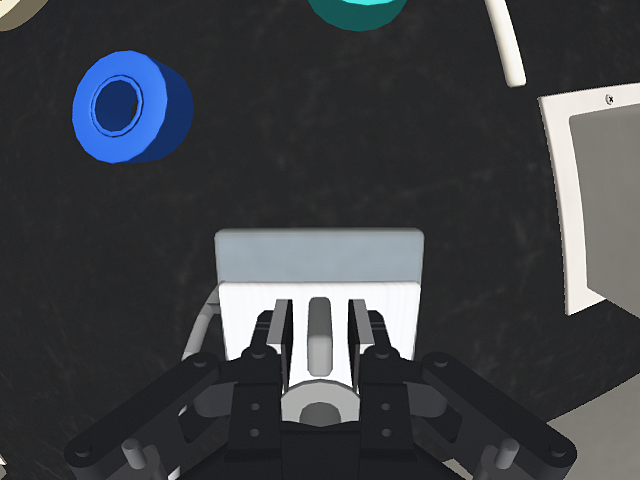

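The tab at (319,335) sits centred between the pads (291 and 349), with no contact force. I'll close on it and work out the arc.

```bash
python3 -m handwheel '{"translation":[[0,0,0],[0,0,0],[0,0,0],[0,0,0],[0,0,0]],"dr":[[0,0,0],[0,0,0],[0,0,0],[0,0,0],[0,0,0]],"grip":[0.5,0.5,0.5,0.5,0.5]}' 60; python3 - <<'E'
from h import *
rows([plate(t,.125,.036) for t in np.arange(.13,.53,.03)])
E
```

```text
t: 3.85
tool_pos: [0.4799, -0.1393, 0.0807]
ee_rot: [0.797, 0.601, 0.042, -0.029]
wrist_force: [-3.7, -0.1, 3.3]
grip_width: 0.0088
T [-0.09, 0.01, -0.33] R [0.004, 0.027, 0.001]
T [-0.21, 0.02, -0.7] R [0.004, 0.057, 0.001]
T [-0.35, 0.02, -1.07] R [0.004, 0.087, 0.001]
T [-0.49, 0.02, -1.43] R [0.004, 0.117, 0.001]
T [-0.65, 0.02, -1.79] R [0.004, 0.147, 0.001]
T [-0.82, 0.02, -2.14] R [0.004, 0.177, 0.001]
T [-1.0, 0.02, -2.49] R [0.004, 0.207, 0.001]
T [-1.18, 0.02, -2.83] R [0.004, 0.237, 0.001]
T [-1.38, 0.03, -3.17] R [0.004, 0.267, 0.001]
T [-1.59, 0.03, -3.5] R [0.004, 0.297, 0.001]
T [-1.81, 0.03, -3.82] R [0.004, 0.327, 0.001]
T [-2.04, 0.03, -4.14] R [0.004, 0.357, 0.001]
T [-2.27, 0.03, -4.45] R [0.004, 0.387, 0.002]
T [-2.52, 0.03, -4.75] R [0.004, 0.417, 0.002]
```

```bash
python3 -m handwheel '{"translation":[[-0.1,0,-0.35],[-0.2,0,-0.7],[-0.35,0,-1.07],[-0.5,0,-1.43],[-0.65,0,-1.8],[-0.82,0,-2.15],[-1,0,-2.5],[-1.18,0,-2.83],[-1.38,0,-3.17],[-1.6,0,-3.5],[-1.8,0,-3.82],[-2.04,0,-4.14],[-2.27,0,-4.45],[-2.5,0,-4.75],[-2.5,0,-4.75],[-2.5,0,-4.75]],"dr":[[0,0.027,0],[0,0.057,0],[0,0.087,0],[0,0.117,0],[0,0.147,0],[0,0.177,0],[0,0.207,0],[0,0.237,0],[0,0.267,0],[0,0.297,0],[0,0.327,0],[0,0.357,0],[0,0.387,0],[0,0.417,0],[0,0.417,0],[0,0.417,0]],"grip":[0.5,0.5,0.5,0.5,0.5,0.5,0.5,0.5,0.5,0.5,0.5,0.5,0.5,0.5,0.5,0.5]}'; cat >> h.py <<'E'
def tilt(n="top"):
    F=grab_frame(n); C=cloud(F); h=cv2.cvtColor(F["pixels"],cv2.COLOR_BGR2HSV)
    D=C-H; a,b,c=D@xb,D@yb,D[...,2]
    w=(h[...,2]>160)&(h[...,1]<60)&(a>.0)&(a<.15)&(abs(b)<.045)&(c>.0)&(c<.12)&(np.hypot(a,c)<.15)
    A=a[w];Cc=c[w]; 
    for _ in range(5):
        k=np.polyfit(A,Cc,1); r=Cc-np.polyval(k,A); g=abs(r)<max(.003,1.5*np.median(abs(r))); A=A[g];Cc=Cc[g]
    print(n,len(A),"tilt",np.arctan(k[0]).round(4),"off",k[1].round(4),r.std().round(4)); return F
E
python3 - <<'E'
from h import *
s=env.observe(); print(s["q"].round(2))
F=tilt("scene"); cv2.imwrite("pics/s3.png",cv2.resize(F["pixels"][220:440,150:400],None,fx=3,fy=2.7))
tilt("top"); rows([plate(.52,.125,.036)])
E
```

```text
t: 5.18
tool_pos: [0.4716, -0.1682, 0.125]
ee_rot: [0.772, 0.582, 0.206, -0.152]
wrist_force: [-0.2, -0.2, -3.2]
grip_width: 0.0087
[ 0.26  0.46  0.34  2.05 -0.8   1.    0.87]
scene 3125 tilt 0.5125 off 0.0067 0.0012
top 561 tilt 0.4896 off 0.0086 0.0013
T [0.03, 0.01, -0.02] R [0.004, 0.002, 0.003]
```

View pics/s3.png

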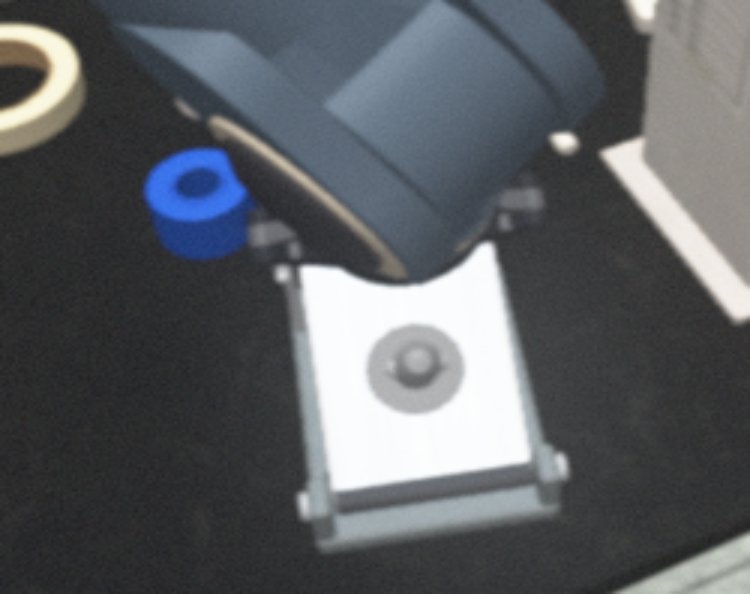

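```bash
python3 -m handwheel '{"translation":[[0,0,0],[0,0,0],[0,0,0],[0,0,-0.5],[0,0,-1.5],[0,0,-3],[0,0,-4.5],[0,0,-6.5],[0,0,-8.5],[0,0,-10.5],[0,0,-10.5]],"dr":[[0,0,0],[0,0,0],[0,0,0],[0,0,0],[0,0,0],[0,0,0],[0,0,0],[0,0,0],[0,0,0],[0,0,0],[0,0,0]],"grip":[1.5,2.4,2.4,2.4,2.4,2.4,2.4,2.4,2.4,2.4,2.4]}'; python3 - <<'E'
from h import *
s=env.observe(); f=grab_frame("wrist"); cv2.imwrite("pics/w4.png",f["pixels"]); 
W=w2world(wcloud(f),s); h=cv2.cvtColor(f["pixels"],cv2.COLOR_BGR2HSV); D=W-H;a,b,c=D@xb,D@yb,D[...,2]
w=(h[...,2]>150)&(h[...,1]<40)&(abs(b)<.045)&(a>.005)&(a<.14)&(c>0)&(c<.11)
A,Cc=a[w],c[w]
for _ in range(5):
    k=np.polyfit(A,Cc,1); r=Cc-np.polyval(k,A); g=abs(r)<max(.002,1.5*np.median(abs(r))); A=A[g];Cc=Cc[g]
print("wrist tilt",len(A),np.arctan(k[0]),k[1],r.std())
tilt("scene")
print(s["q"].round(2))
E
```

```text
t: 6.2
tool_pos: [0.4577, -0.2221, 0.2203]
ee_rot: [0.773, 0.582, 0.207, -0.148]
wrist_force: [0.0, -0.8, -0.3]
grip_width: 0.0241
wrist tilt 6585 0.48438117733412855 0.00940841565855069 0.0008727385631550448
scene 3783 tilt 0.5136 off 0.0067 0.0012
[ 0.29  0.35  0.42  1.94 -0.66  1.2   0.78]
```

View pics/w4.png

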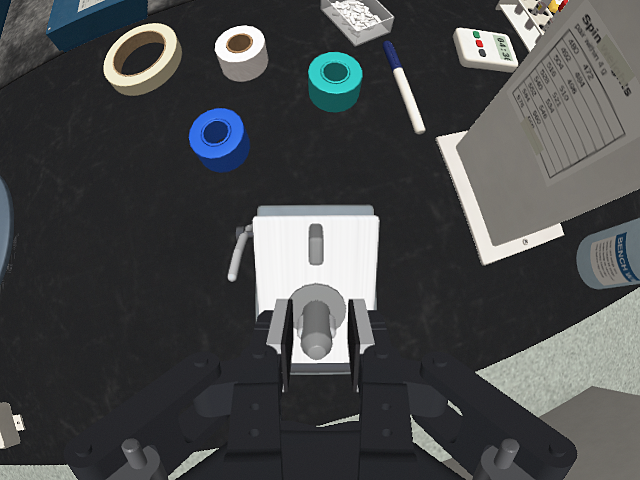

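Plate released and holding, at roughly 0.49–0.52. The wrist view shows the spindle tip at about (316,350) and the white roll at (241,50). Next I'll measure the spindle axis from this view and the plate normal in 3D.

```bash
python3 - <<'E'
from h import *
s=env.observe(); f=grab_frame("wrist"); W=w2world(wcloud(f),s); D=W-H; B=np.stack([D@xb,D@yb,D[...,2]],-1)
g=f["pixels"].astype(int)
for v in range(300,362,6):
    print(v,[tuple((B[v,u]*1e3).round(0).astype(int)) for u in (308,316,324)])
# tip pts: max along normal
for th in (.50,.52):
    n=np.array([-np.sin(th),0,np.cos(th)]); px=np.array([np.cos(th),0,np.sin(th)])
    hh=B@n; dd=B@px; m=(hh>.03)&(hh<.075)&(abs(B[...,1])<.02)&(dd>.03)&(dd<.09); m[:, :296]=0; m[:,344:]=0; m[365:]=0
    for lo,hi in((.03,.04),(.04,.05),(.058,.063),(.063,.075)):
        k=m&(hh>lo)&(hh<hi); 
        if k.sum(): print(th,lo,k.sum(),"d",np.percentile(dd[k],[2,50,98]).round(4),"y",np.percentile(B[...,1][k],[2,50,98]).round(4),hh[k].max().round(4))
for th in (.49,.505,.52): print(th,(plate(th,.06,.064)[0]-H)@np.c_[xb,yb,zb]*1e3)
E
```

```text
300 [(np.int64(62), np.int64(9), np.int64(44)), (np.int64(62), np.int64(3), np.int64(45)), (np.int64(62), np.int64(-3), np.int64(45))]
306 [(np.int64(57), np.int64(9), np.int64(42)), (np.int64(57), np.int64(3), np.int64(46)), (np.int64(57), np.int64(-3), np.int64(46))]
312 [(np.int64(52), np.int64(9), np.int64(46)), (np.int64(52), np.int64(3), np.int64(53)), (np.int64(52), np.int64(-3), np.int64(52))]
318 [(np.int64(48), np.int64(9), np.int64(53)), (np.int64(48), np.int64(3), np.int64(60)), (np.int64(48), np.int64(-3), np.int64(59))]
324 [(np.int64(44), np.int64(9), np.int64(60)), (np.int64(44), np.int64(3), np.int64(69)), (np.int64(44), np.int64(-3), np.int64(67))]
330 [(np.int64(40), np.int64(8), np.int64(69)), (np.int64(40), np.int64(3), np.int64(76)), (np.int64(40), np.int64(-3), np.int64(75))]
336 [(np.int64(36), np.int64(8), np.int64(75)), (np.int64(36), np.int64(3), np.int64(80)), (np.int64(36), np.int64(-2), np.int64(81))]
342 [(np.int64(32), np.int64(8), np.int64(80)), (np.int64(33), np.int64(3), np.int64(83)), (np.int64(32), np.int64(-2), np.int64(82))]
348 [(np.int64(28), 
[... 435 characters left out ...]
 0.0008  0.0141] 0.04
0.5 0.04 339 d [0.0586 0.068  0.0717] y [-0.0125  0.0002  0.0135] 0.0499
0.5 0.058 244 d [0.0565 0.0656 0.0691] y [-0.0077  0.0009  0.0088] 0.0629
0.5 0.063 236 d [0.055  0.0612 0.0664] y [-0.005   0.0003  0.0061] 0.0669
0.52 0.03 287 d [0.0628 0.0685 0.0725] y [-0.0133  0.0001  0.0142] 0.04
0.52 0.04 327 d [0.0595 0.0697 0.0726] y [-0.0118  0.0008  0.0134] 0.0499
0.52 0.058 276 d [0.0563 0.0654 0.0698] y [-0.007   0.0009  0.0081] 0.063
0.52 0.063 134 d [0.0573 0.0622 0.0674] y [-0.0045  0.0003  0.0048] 0.0656
0.49 [ 2.28199147e+01 -1.13690472e-14  8.47068562e+01]
0.505 [ 2.15467923e+01 -1.58454503e-14  8.50396128e+01]
0.52 [2.02688220e+01 5.02308958e-15 8.53532358e+01]
```

```bash
python3 - <<'E'
from h import *
_,Rt=plate(0,0,0)
rows([([.458,-.13,.26],plate(.26,0,0)[1]),([.457,.092,.20],Rt),([.457,.092,.11],Rt),([.457,.092,.034],Rt)])
E
```

```text
T [9.53, -2.27, 0.39] R [0.005, -0.258, 0.002]
T [25.09, -8.52, 16.13] R [0.005, -0.518, 0.001]
T [20.64, -8.56, 23.95] R [0.005, -0.518, 0.001]
T [16.87, -8.6, 30.55] R [0.005, -0.518, 0.001]
```

```bash
python3 -m handwheel '{"translation":[[1.5,-0.5,-1.5],[4,-1.1,-1],[7,-1.8,-0.3],[9.5,-2.3,0.4],[12,-3.3,2.9],[14.4,-4.2,5.4],[16.8,-5.2,7.9],[19.2,-6.2,10.4],[21.6,-7.1,12.9],[23.4,-7.9,14.7],[25,-8.5,16.1],[23.5,-8.5,18.8],[22,-8.5,21.4],[20.6,-8.6,24],[20.6,-8.6,24],[20.6,-8.6,24]],"dr":[[0,0,0],[0,-0.09,0],[0,-0.18,0],[0,-0.26,0],[0,-0.33,0],[0,-0.4,0],[0,-0.46,0],[0,-0.518,0],[0,-0.518,0],[0,-0.518,0],[0,-0.518,0],[0,-0.518,0],[0,-0.518,0],[0,-0.518,0],[0,-0.518,0],[0,-0.518,0]],"grip":[3,4,5,6,7,8,8.3,8.3,8.3,8.3,8.3,8.3,8.3,8.3,8.3,8.3]}'; python3 - <<'E'
from h import *
s=env.observe(); f=grab_frame("wrist"); cv2.imwrite("pics/w5.png",f["pixels"]); np.savez("w5.npz",**f)
W=w2world(wcloud(f),s); g=f["pixels"].astype(int)
m=(g.min(-1)>120)&(g.max(-1)-g.min(-1)<60)&(W[...,2]>.035)&(W[...,2]<.046)&(np.hypot(W[...,0]-.457,W[...,1]-.092)<.045)
p=W[m]; print(m.sum(),p.mean(0),p[:,2].mean(), cv2.minEnclosingCircle(p[:,:2].astype(np.float32)))
F=tilt("scene");tilt("top"); cv2.imwrite("pics/s5.png",cv2.resize(F["pixels"][280:430,190:390],None,fx=4,fy=4,interpolation=cv2.INTER_CUBIC))
rows([([.457,.092,.034],plate(0,0,0)[1])])
E
```

```text
t: 7.68
tool_pos: [0.4549, 0.092, 0.108]
ee_rot: [0.798, 0.602, -0.001, 0.001]
wrist_force: [-0.2, -0.1, 0.5]
grip_width: 0.0829
5713 [0.45732731 0.09762921 0.04000043] 0.04000042533497317 ((0.4566495418548584, 0.09500734508037567), 0.02935800701379776)
scene 3874 tilt 0.5143 off 0.0067 0.0012
top 1353 tilt 0.4975 off 0.0072 0.0013
T [-0.06, -0.11, 7.68] R [0.007, -0.002, -0.0]
```

View pics/w5.png

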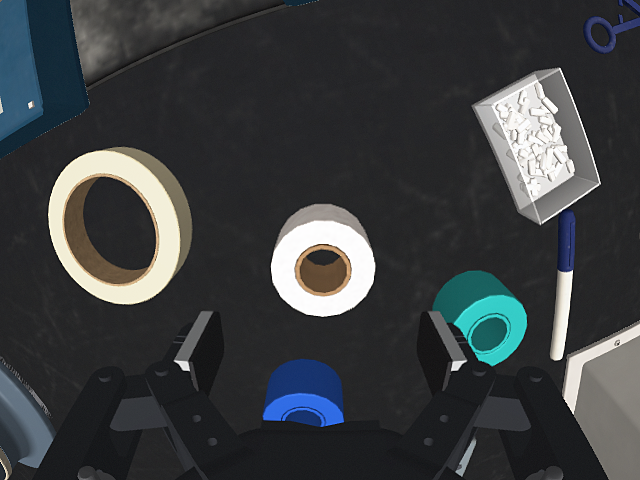

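View pics/s5.png

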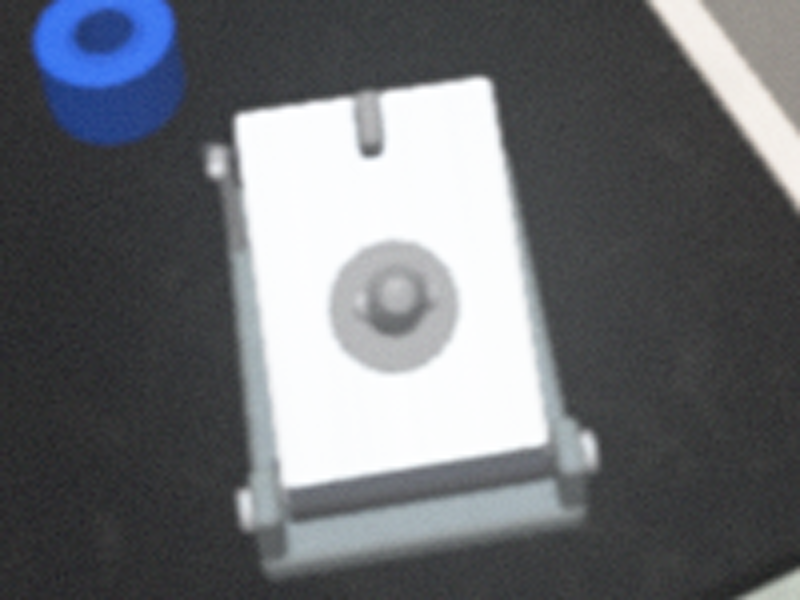

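```bash
python3 - <<'E'
from h import *
s=env.observe(); f=dict(np.load("w5.npz")); W=w2world(wcloud(f),s); g=f["pixels"].astype(int)
for thr in(150,200,230):
    m=(g.min(-1)>thr)&(W[...,2]>.036)&(np.hypot(W[...,0]-.457,W[...,1]-.092)<.045)
    c,_=cv2.findContours(m.astype(np.uint8),cv2.RETR_EXTERNAL,cv2.CHAIN_APPROX_NONE); c=max(c,key=cv2.contourArea)[:,0]
    # cast contour pixels onto plane z=.04
    K=f["camera_matrix"];M=f["mount"];a=(c-K[:2,2])/K[0,0];r=np.linalg.norm(a,axis=1);k=np.sin(r)/r
    d=np.c_[a*k[:,None],np.cos(r)]@M[:3,:3].T; Rw=R.from_quat(s["ee_rot"]); d=Rw.apply(d); o=Rw.apply(M[:3,3])+s["tool_pos"]
    P=o+d*((.04-o[2])/d[:,2])[:,None]
    A=np.c_[2*P[:,:2],np.ones(len(P))]; q=np.linalg.lstsq(A,(P[:,:2]**2).sum(1),rcond=None)[0]
    print(thr,q[:2],np.sqrt(q[2]+q[:2]@q[:2]))
E
```

```text
150 [0.45981639 0.09483177] 0.028614255324694624
200 [0.4598083  0.09465668] 0.028435999228138626
230 [0.4597905  0.09463022] 0.02835898384149595
```

```bash
python3 - <<'E'
from h import *
print(env.observe()["tool_pos"])
rows([([.458,.094,.034],plate(0,0,0)[1])])
E
```

```text
[0.45765644 0.09229612 0.11079389]
T [0.16, -0.07, 7.68] R [0.007, -0.002, -0.0]
```

```bash
python3 -m handwheel '{"translation":[[0.1,0,1.5],[0.2,0,3],[0.2,-0.1,4.5],[0.2,-0.1,6],[0.2,-0.1,7.2],[0.2,-0.1,7.7],[0.2,-0.1,7.7],[0.2,-0.1,7.7],[0.2,-0.1,7.7],[0.2,-0.1,7.7],[0.2,-0.1,7.7],[0.2,-0.1,7.7],[0.2,-0.1,7.7]],"dr":[[0,0,0],[0,0,0],[0,0,0],[0,0,0],[0,0,0],[0,0,0],[0,0,0],[0,0,0],[0,0,0],[0,0,0],[0,0,0],[0,0,0],[0,0,0]],"grip":[8.4,8.4,8.4,8.4,8.4,8.4,8.4,8.4,7,5,4.5,4.5,4.5]}' 40; python3 - <<'E'
from h import *
s=env.observe(); print(s["tool_pos"],s["grip_width"],s["wrist_force"])
E
```

```text
t: 8.92
tool_pos: [0.4584, 0.0947, 0.0351]
ee_rot: [0.798, 0.602, 0.004, 0.003]
wrist_force: [-1.5, -0.4, 9.1]
grip_width: 0.0571
[0.45836779 0.09469917 0.03509367] 0.05706407321157946 [-1.53249654 -0.37451306  9.10149328]
```

```bash
python3 -m handwheel '{"translation":[[0,0,-0.5],[0,0,-1.5],[0,0,-4],[0,0,-7],[0,0,-10],[0,0,-13],[0,0,-13],[0,0,-13],[0,0,-13]],"dr":[[0,0,0],[0,0,0],[0,0,0],[0,0,0],[0,0,0],[0,0,0],[0,0,0],[0,0,0],[0,0,0]],"grip":[4.5,4.5,4.5,4.5,4.5,4.5,4.5,4.5,4.5]}'; python3 - <<'E'
from h import *
s=env.observe(); print(s["tool_pos"],s["wrist_force"],s["grip_width"]); f=grab_frame("wrist"); cv2.imwrite("pics/w6.png",f["pixels"]); np.savez("w6.npz",**f)
F=grab_frame("scene"); cv2.imwrite("pics/s6.png",cv2.resize(F["pixels"][100:330,120:380],None,fx=3,fy=2.6))
C=wcloud(f); g=f["pixels"].astype(int)
m=(g.min(-1)>190); m[:,:230]=0;m[:,420:]=0; m[:200]=0
l=cv2.connectedComponentsWithStats(m.astype(np.uint8)); i=1+l[2][1:,4].argmax(); m=l[1]==i; print(l[2][i]); p=C[m]; print(np.percentile(p,[2,10,50,90,98],axis=0).round(4))
E
```

```text
t: 9.67
tool_pos: [0.4566, 0.0946, 0.1651]
ee_rot: [0.798, 0.602, 0.003, 0.002]
wrist_force: [-0.3, 0.0, -1.6]
grip_width: 0.0568
[0.45661547 0.09457824 0.16510217] [-0.32451342  0.03281405 -1.62727813] 0.05684683453021442
[ 245  289  151  122 9876]
[[-0.0254 -0.0264 -0.0061]
 [-0.0197 -0.0218 -0.0057]
 [ 0.006  -0.0005 -0.0049]
 [ 0.0228  0.0207 -0.0042]
 [ 0.0267  0.0254 -0.0037]]
```

View pics/w6.png

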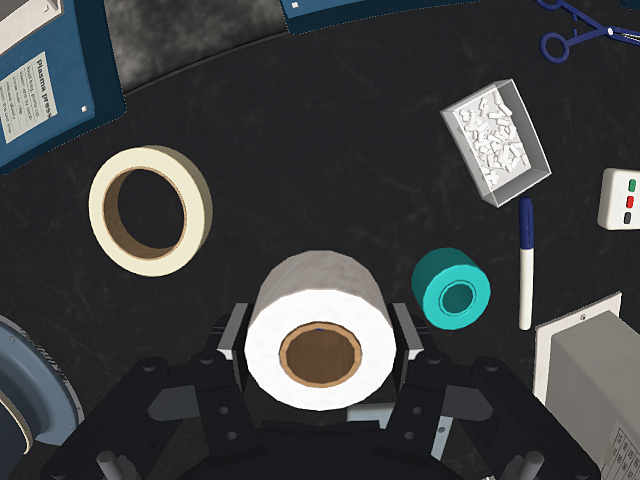

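View pics/s6.png

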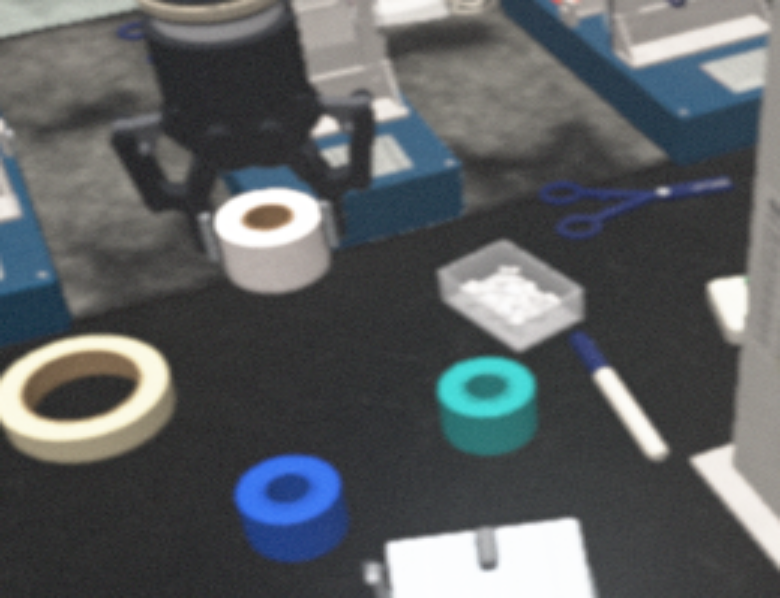

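The roll is held, centred between the pads at (320,350). Next I'll fit its top face in the tool frame.

```bash
python3 - <<'E'
from h import *
f=dict(np.load("w6.npz")); C=wcloud(f); g=f["pixels"].astype(int)
m=(g.min(-1)>225); m[:,:230]=0;m[:,420:]=0; m[:200]=0
l=cv2.connectedComponentsWithStats(m.astype(np.uint8)); m=l[1]==1+l[2][1:,4].argmax(); p=C[m]
A=np.c_[p[:,:2],np.ones(len(p))]; k=np.linalg.lstsq(A,p[:,2],rcond=None)[0]; print("plane",k.round(4),(p[:,2]-A@k).std())
cs,_=cv2.findContours(m.astype(np.uint8),cv2.RETR_CCOMP,cv2.CHAIN_APPROX_NONE)
K=f["camera_matrix"];M=f["mount"]
for c in cs:
    if len(c)<60: continue
    c=c[:,0];a=(c-K[:2,2])/K[0,0];r=np.linalg.norm(a,axis=1);kk=np.sin(r)/r
    d=np.c_[a*kk[:,None],np.cos(r)]@M[:3,:3].T;o=M[:3,3]
    n=np.array([k[0],k[1],-1]); t=(-k[2]-n@o)/(d@n); P=o+d*t[:,None]
    A=np.c_[2*P[:,:2],np.ones(len(P))]; q=np.linalg.lstsq(A,(P[:,:2]**2).sum(1),rcond=None)[0]
    print(len(c),"centre",q[:2].round(4),"r",np.sqrt(q[2]+q[:2]@q[:2]).round(4))
E
```

```text
plane [-0.213   0.0031 -0.0045] 0.008177382760488619
387 centre [-0.0021 -0.0005] r 0.0311
220 centre [-0.0009 -0.0005] r 0.0177
```

```bash
python3 - <<'E'
from h import *
f=dict(np.load("w6.npz")); C=wcloud(f); g=f["pixels"].astype(int)
m=(g.min(-1)>225); m[:,:230]=0;m[:,420:]=0; m[:200]=0
l=cv2.connectedComponentsWithStats(m.astype(np.uint8)); m=l[1]==1+l[2][1:,4].argmax(); p=C[m]
p=p[(p[:,2]>-.008)&(p[:,2]<-.001)]
A=np.c_[p[:,:2],np.ones(len(p))]; k=np.linalg.lstsq(A,p[:,2],rcond=None)[0]; print("plane",k.round(4),(p[:,2]-A@k).std(),len(p))
cs,_=cv2.findContours(m.astype(np.uint8),cv2.RETR_CCOMP,cv2.CHAIN_APPROX_NONE)
K=f["camera_matrix"];M=f["mount"]
for c in cs:
    if len(c)<60: continue
    c=c[:,0];a=(c-K[:2,2])/K[0,0];r=np.linalg.norm(a,axis=1);kk=np.sin(r)/r
    d=np.c_[a*kk[:,None],np.cos(r)]@M[:3,:3].T;o=M[:3,3]
    n=np.array([k[0],k[1],-1]); t=(-k[2]-n@o)/(d@n); P=o+d*t[:,None]
    A=np.c_[2*P[:,:2],np.ones(len(P))]; q=np.linalg.lstsq(A,(P[:,:2]**2).sum(1),rcond=None)[0]
    print(len(c),"centre",q[:2].round(4),"r",np.sqrt(q[2]+q[:2]@q[:2]).round(4))
_,Rt=plate(.51,0,0)
rows([([.458,-.04,.26],plate(.2,0,0)[1]),(plate(.505,.0605,.175,.0005)[0],plate(.505,0,0)[1]),(plate(.505,.0605,.115,.0005)[0],plate(.505,0,0)[1])])
E
```

```text
plane [ 0.0004  0.0088 -0.0049] 0.0005531941451064694 9689
387 centre [ 0.0002 -0.0005] r 0.0279
220 centre [ 0.0001 -0.0005] r 0.016
T [-12.86, 3.93, -9.58] R [0.006, 0.199, 0.001]
T [-37.03, 8.7, -5.02] R [0.006, 0.504, 0.002]
T [-34.14, 8.67, 0.23] R [0.006, 0.504, 0.002]
```

```bash
python3 -m handwheel '{"translation":[[-2.5,0.8,-2.5],[-6,1.8,-5],[-9.5,2.9,-7.5],[-12.9,3.9,-9.5],[-16.3,4.6,-9],[-19.7,5.3,-8.4],[-23.2,6,-7.8],[-26.6,6.6,-7.1],[-30,7.3,-6.5],[-33.5,8,-5.8],[-37,8.6,-5],[-37,8.6,-5],[-36,8.6,-3],[-34.9,8.6,-1],[-34.9,8.6,-1],[-34.9,8.6,-1],[-34.9,8.6,-1]],"dr":[[0,0.02,0],[0,0.07,0],[0,0.13,0],[0,0.19,0],[0,0.24,0],[0,0.29,0],[0,0.34,0],[0,0.39,0],[0,0.44,0],[0,0.48,0],[0,0.504,0],[0,0.504,0],[0,0.504,0],[0,0.504,0],[0,0.504,0],[0,0.504,0],[0,0.504,0]],"grip":[4.5,4.5,4.5,4.5,4.5,4.5,4.5,4.5,4.5,4.5,4.5,4.5,4.5,4.5,4.5,4.5,4.5]}'; python3 - <<'E'
from h import *
s=env.observe(); print(s["tool_pos"],s["wrist_force"],s["grip_width"],s["q"].round(2)); f=grab_frame("wrist"); cv2.imwrite("pics/w7.png",f["pixels"]); 
F=tilt("scene"); cv2.imwrite("pics/s7.png",cv2.resize(F["pixels"][200:430,180:400],None,fx=3,fy=2.6))
T=grab_frame("top"); cv2.imwrite("pics/t7.png",cv2.resize(T["pixels"][220:370,310:470],None,fx=4,fy=4))
rows([(plate(.505,.0605,.115)[0],plate(.505,0,0)[1])])
E
```

```text
t: 11.18
tool_pos: [0.4428, -0.2653, 0.1744]
ee_rot: [0.773, 0.583, 0.201, -0.148]
wrist_force: [-0.2, 0.1, -0.8]
grip_width: 0.0567
[ 0.44278505 -0.26529522  0.17437202] [-0.16806622  0.13410853 -0.78044064] 0.056680819307693496 [ 0.36  0.45  0.45  1.93 -0.69  1.18  0.91]
scene 419 tilt 0.4893 off 0.0058 0.0014
T [0.1, 0.06, 1.57] R [0.007, 0.001, 0.004]
```

View pics/w7.png

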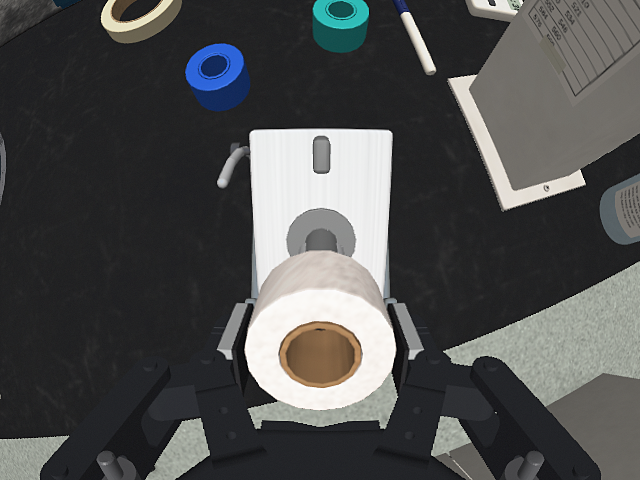

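View pics/s7.png

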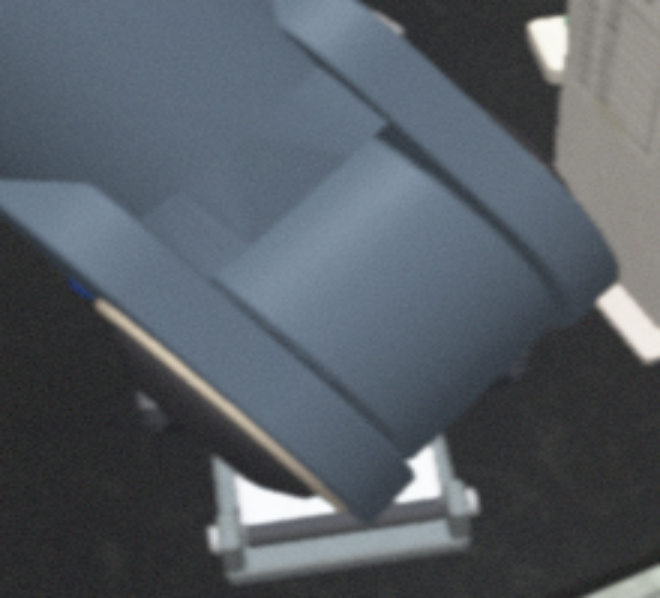

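View pics/t7.png

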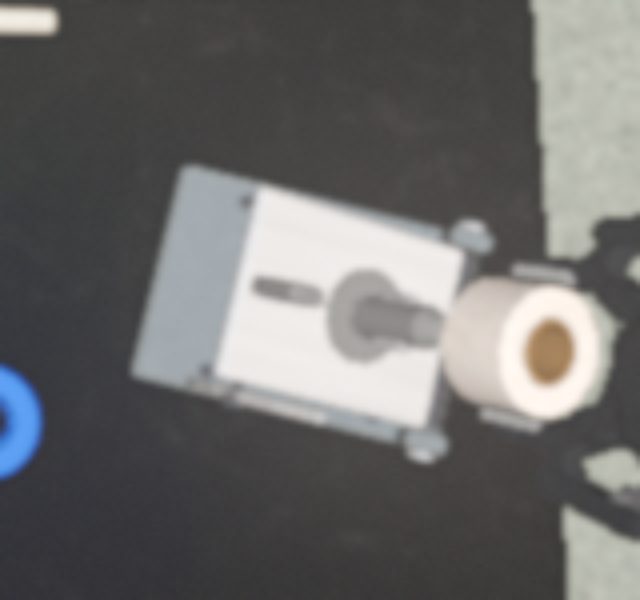

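The views show the roll ahead of the spindle tip: top crop at (520,340), spindle tip at (430,330). I'll check the plate normal and spindle axis directly in the tool frame.

```bash
python3 - <<'E'
from h import *
f=grab_frame("wrist"); C=wcloud(f); g=f["pixels"].astype(int)
m=np.zeros((480,640),bool); m[135:200,262:305]=1; m[135:200,340:385]=1; m[205:270,262:280]=1; m[205:270,365:382]=1
p=C[m&(g.min(-1)>150)]
for _ in range(4):
    A=np.c_[p[:,:2],np.ones(len(p))]; k=np.linalg.lstsq(A,p[:,2],rcond=None)[0]; r=p[:,2]-A@k; p=p[abs(r)<.002] if _<3 else p
print("plate plane in tool",k.round(4),r.std(),len(p))
# flange: grey pixels around, edge fit on plane 4mm above
d=C[200:240,285:358]; gg=g[200:240,285:358]; hh=-(d[...,2]-(d[...,:2]@k[:2]+k[2]))
fl=(hh>.002)&(hh<.006); 
mm=np.zeros((480,640),np.uint8); mm[200:262,280:362]=(np.abs(g[200:262,280:362].mean(-1)-145)<35)
cs,_=cv2.findContours(mm,0,cv2.CHAIN_APPROX_NONE); c=max(cs,key=cv2.contourArea)[:,0]
P=C[c[:,1],c[:,0]]; hP=-(P[:,2]-(P[:,:2]@k[:2]+k[2])); ok=(hP>-.002)&(hP<.006); P=P[ok]
P=P[P[:,0]>.0]
A=np.c_[2*P[:,:2],np.ones(len(P))]; q=np.linalg.lstsq(A,(P[:,:2]**2).sum(1),rcond=None)[0]; print("flange",len(P),q[:2].round(4),np.sqrt(q[2]+q[:2]@q[:2]).round(4))
# peg front surface
H_=-(C[...,2]-(C[...,:2]@k[:2]+k[2])); 
for lo in (.012,.02,.03,.04):
    s=(H_>lo)&(H_<lo+.008)&(abs(C[...,1])<.02)&(C[...,0]<.03)&(C[...,0]>-.02); s[262:]=0
    if s.sum(): print(lo,s.sum(),"x max",np.percentile(C[...,0][s],97).round(4),"y",np.percentile(C[...,1][s],[3,50,97]).round(4))
E
```

```text
plate plane in tool [-0.0356  0.0122  0.1262] 0.0005529184014077 4988
flange 114 [ 0.0022 -0.0008] 0.0233
0.012 131 x max 0.0126 y [-0.0122 -0.0013  0.0103]
0.02 191 x max 0.0125 y [-0.014  -0.0013  0.012 ]
0.03 169 x max 0.0122 y [-0.0121 -0.0001  0.0115]
0.04 80 x max 0.0125 y [-0.0056 -0.0001  0.0055]
```

```bash
python3 -m handwheel '{"translation":[[0.1,0,0.5],[0.15,0,1],[0.15,0,1.7],[0.15,0,2.4],[0.15,0,2.8],[0.15,0,3.2],[0.15,0,3.5],[0.15,0,3.8],[0.15,0,4.1],[0.15,0,4.1],[0.15,0,4.1]],"dr":[[0,0,0],[0,0,0],[0,0,0],[0,0,0],[0,0,0],[0,0,0],[0,0,0],[0,0,0],[0,0,0],[0,0,0],[0,0,0]],"grip":[4.5,4.5,4.5,4.5,4.5,4.5,4.5,4.5,4.5,4.5,4.5]}'; python3 - <<'E'
from h import *
s=env.observe(); R0=R.from_quat(s["ee_rot"]); print("force tool",R0.inv().apply(s["wrist_force"]).round(2),s["grip_width"])
f=grab_frame("wrist"); cv2.imwrite("pics/w8.png",f["pixels"])
T=grab_frame("top"); cv2.imwrite("pics/t8.png",cv2.resize(T["pixels"][220:370,310:470],None,fx=4,fy=4))
rows([(plate(.505,.0605,.043)[0],plate(.505,0,0)[1])])
E
```

```text
t: 12.3
tool_pos: [0.4491, -0.2454, 0.1399]
ee_rot: [0.773, 0.584, 0.201, -0.147]
wrist_force: [0.8, -0.4, -0.6]
grip_width: 0.0569
force tool [-0.43  0.91  0.48] 0.05688500296314716
T [-0.04, 0.0, 4.68] R [0.007, 0.001, 0.004]
```

View pics/w8.png

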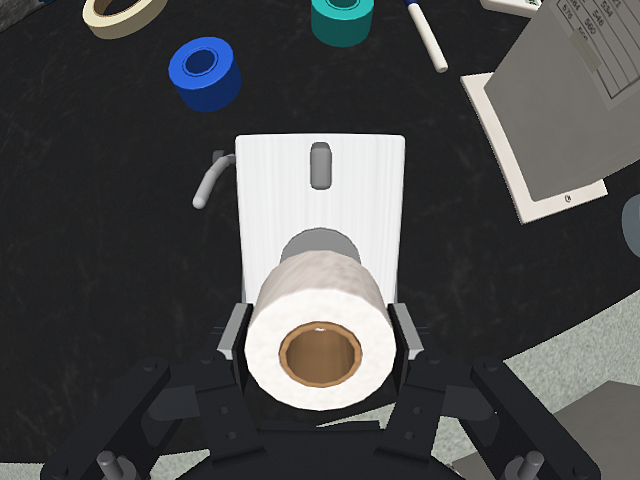

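View pics/t8.png

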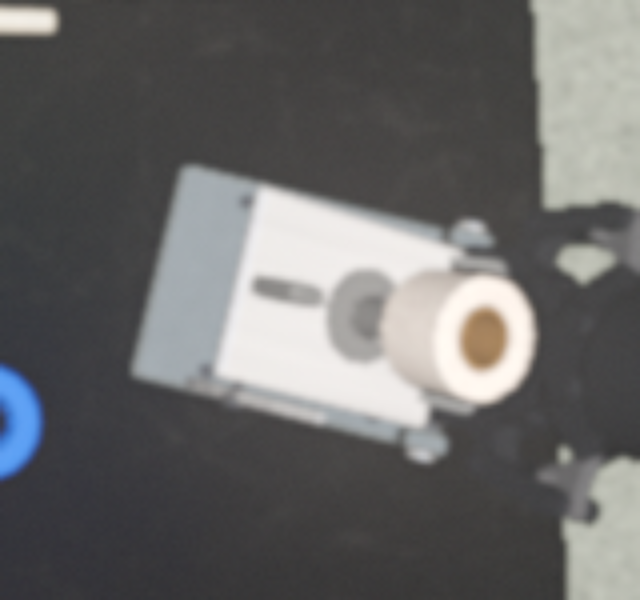

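The roll is on the first 10 mm of the spindle with no lateral force. Next I'll move into the springs.

```bash
cat > st.py <<'E'
from h import *
s=env.observe(); R0=R.from_quat(s["ee_rot"]); print("force tool",R0.inv().apply(s["wrist_force"]).round(2),s["grip_width"].round(4))
rows([(plate(.505,.0605,.043)[0],plate(.505,0,0)[1])])
E
python3 -m handwheel '{"translation":[[0,0,0.3],[0,0,0.6],[0,0,0.9],[0,0,1.2],[0,0,1.5],[0,0,1.5]],"dr":[[0,0,0],[0,0,0],[0,0,0],[0,0,0],[0,0,0],[0,0,0]],"grip":[4.5,4.5,4.5,4.5,4.5,4.5]}'; python3 st.py
```

```text
t: 12.9
tool_pos: [0.4514, -0.238, 0.1263]
ee_rot: [0.773, 0.584, 0.201, -0.147]
wrist_force: [2.0, 1.7, -3.7]
grip_width: 0.0569Traceback (most recent call last):
  File "st.py", line 2, in <module>
    s=env.observe(); R0=R.from_quat(s["ee_rot"]); print("force tool",R0.inv().apply(s["wrist_force"]).round(2),s["grip_width"].round(4))
                                                                                                               ^^^^^^^^^^^^^^^^^^^^^
AttributeError: 'float' object has no attribute 'round'
```

```bash
sed -i 's/,s\["grip_width"\].round(4)/,s["grip_width"]/' st.py; python3 st.py; python3 -m handwheel '{"translation":[[0,0,0],[0,0,0]],"dr":[[0,0,0],[0,0,0]],"grip":[4.5,4.5]}'; python3 st.py
```

```text
force tool [0.11 1.42 4.31] 0.056933007713477896
T [-0.07, 0.02, 3.09] R [0.007, 0.001, 0.004]
t: 13.07
tool_pos: [0.4515, -0.238, 0.1263]
ee_rot: [0.773, 0.584, 0.202, -0.147]
wrist_force: [1.2, -0.0, -1.2]
grip_width: 0.0568
force tool [-0.3   1.16  1.17] 0.05682391482420317
T [-0.07, -0.0, 3.09] R [0.007, 0.001, 0.004]
```

```bash
python3 -m handwheel '{"translation":[[0,0,0.2],[0,0,0.4],[0,0,0.6],[0,0,0.8],[0,0,1.0],[0,0,1.2],[0,0,1.2],[0,0,1.2]],"dr":[[0,0,0],[0,0,0],[0,0,0],[0,0,0],[0,0,0],[0,0,0],[0,0,0],[0,0,0]],"grip":[4.5,4.5,4.5,4.5,4.5,4.5,4.5,4.5]}'; python3 st.py; python3 - <<'E'
from h import *
f=grab_frame("wrist"); cv2.imwrite("pics/w9.png",f["pixels"])
E
```

```text
t: 13.73
tool_pos: [0.4532, -0.2322, 0.1154]
ee_rot: [0.773, 0.584, 0.201, -0.147]
wrist_force: [0.7, -0.8, -1.4]
grip_width: 0.0568
force tool [-1.14  0.84  0.93] 0.05683865320335716
T [-0.07, 0.0, 1.85] R [0.006, 0.001, 0.004]
```

View pics/w9.png

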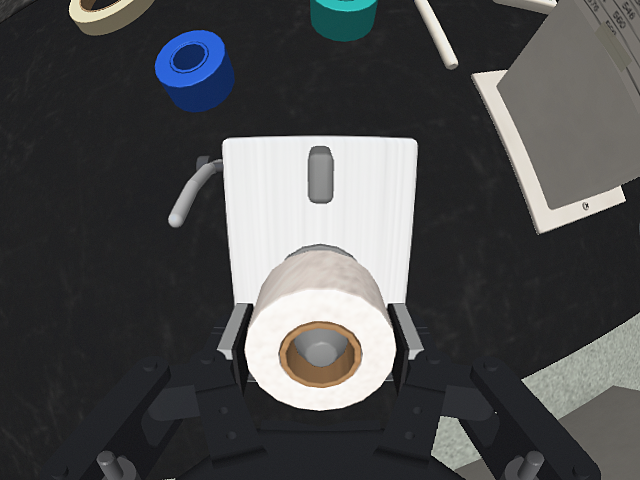

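The spindle tip shows centred in the hole at (320,350). The remaining travel is about 18 mm.

```bash
python3 -m handwheel '{"translation":[[0,0,0.2],[0,0,0.4],[0,0,0.6],[0,0,0.8],[0,0,1.0],[0,0,1.2],[0,0,1.4],[0,0,1.4],[0,0,1.4]],"dr":[[0,0,0],[0,0,0],[0,0,0],[0,0,0],[0,0,0],[0,0,0],[0,0,0],[0,0,0],[0,0,0]],"grip":[4.5,4.5,4.5,4.5,4.5,4.5,4.5,4.5,4.5]}'; python3 st.py; python3 - <<'E'
from h import *
f=grab_frame("wrist"); cv2.imwrite("pics/w10.png",f["pixels"])
T=grab_frame("top"); cv2.imwrite("pics/t10.png",cv2.resize(T["pixels"][220:370,310:470],None,fx=4,fy=4))
E
```

```text
t: 14.53
tool_pos: [0.4551, -0.2254, 0.1028]
ee_rot: [0.773, 0.584, 0.201, -0.148]
wrist_force: [0.3, -1.1, -1.4]
grip_width: 0.0563
force tool [-1.58  0.59  0.77] 0.056251986916413824
T [-0.08, 0.02, 0.4] R [0.006, 0.001, 0.004]
```

View pics/w10.png

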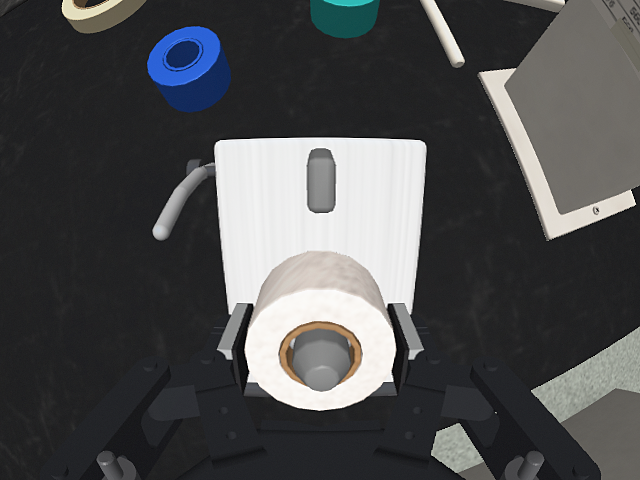

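View pics/t10.png

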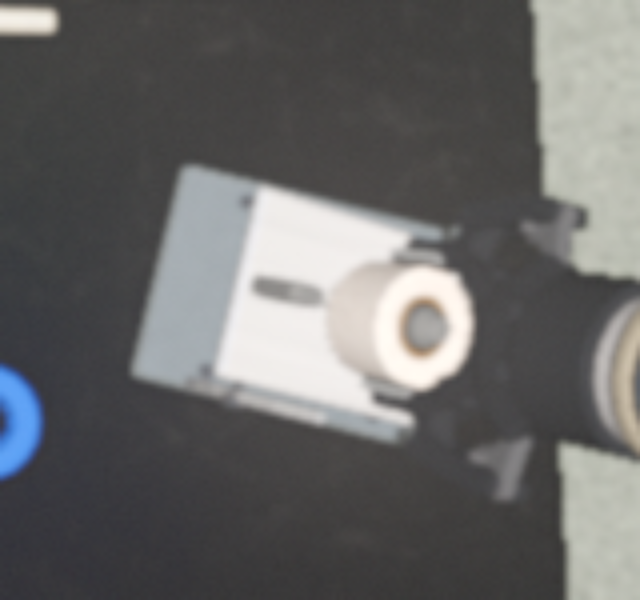

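```bash
python3 -m handwheel '{"translation":[[-0.03,0,0.1],[-0.05,0,0.2],[-0.05,0,0.3],[-0.05,0,0.3],[-0.05,0,0.3]],"dr":[[0,0,0],[0,0,0],[0,0,0],[0,0,0],[0,0,0]],"grip":[4.5,4.5,4.5,4.5,4.5]}'; python3 st.py
```

```text
t: 15.05
tool_pos: [0.4554, -0.2246, 0.1]
ee_rot: [0.773, 0.584, 0.201, -0.147]
wrist_force: [0.1, -1.3, 1.6]
grip_width: 0.0567
force tool [-0.34  0.5  -1.97] 0.05671605053544265
T [-0.02, 0.01, 0.12] R [0.006, 0.001, 0.004]
```

```bash
python3 -m handwheel '{"translation":[[0,0,0.08],[0,0,0.08],[0,0,0.08]],"dr":[[0,0,0],[0,0,0],[0,0,0]],"grip":[4.5,4.5,4.5]}'; python3 st.py
```

```text
t: 15.3
tool_pos: [0.4554, -0.2247, 0.0998]
ee_rot: [0.773, 0.584, 0.201, -0.147]
wrist_force: [-1.0, -2.9, 5.3]
grip_width: 0.0571
force tool [-0.14 -0.16 -6.11] 0.05708389064899724
T [-0.0, 0.01, 0.1] R [0.007, 0.001, 0.004]
```

Resistance rises from 2 to 6 N with almost no travel, which looks like contact with the flange. I'll check the gap.

```bash
cat > chk.py <<'E'
from h import *
import sys
f=grab_frame("wrist"); cv2.imwrite(f"pics/{sys.argv[1]}.png",f["pixels"]); C=wcloud(f); g=f["pixels"].astype(int)
s=env.observe()
m=np.zeros((480,640),bool); m[145:230,225:300]=1; m[145:230,342:415]=1
p=C[m&(g.min(-1)>150)]; p=p[abs(p[:,2]-np.median(p[:,2]))<.02]
for _ in range(4):
    A=np.c_[p[:,:2],np.ones(len(p))]; k=np.linalg.lstsq(A,p[:,2],rcond=None)[0]; r=p[:,2]-A@k; p=p[abs(r)<.002] if _<3 else p
n=np.array([k[0],k[1],-1]);n/=np.linalg.norm(n); nw=R.from_quat(s["ee_rot"]).apply(n); print("plate plane",k.round(4),"tilt",np.arctan2(-(nw@xb),nw[2]).round(4),len(p))
h=(C@n)+k[2]/np.sqrt(1+k[0]**2+k[1]**2)
m=(g.min(-1)>225); m[:,:240]=0;m[:,400:]=0; m[:285]=0
q=C[m]; hh=h[m]; ok=abs(hh-np.median(hh))<.006; q=q[ok];hh=hh[ok]
A=np.c_[q[:,:2],np.ones(len(q))]; kk=np.linalg.lstsq(A,q[:,2],rcond=None)[0]
print("roll top above plate top: median",np.median(hh).round(4),"top plane in tool",kk.round(4), "expect .044")
E
python3 chk.py w11
```

```text
plate plane [-0.0228  0.0091  0.0392] tilt 0.5269 12495
roll top above plate top: median 0.0442 top plane in tool [-0.0078  0.0075 -0.005 ] expect .044
```

View pics/w11.png

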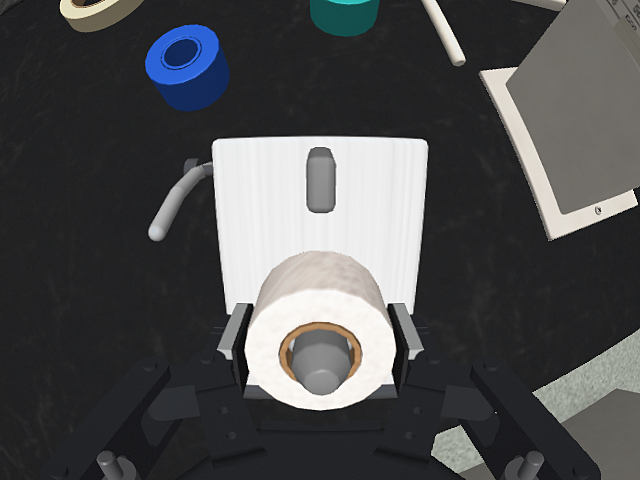

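The roll's top face is 44.2 mm above the plate, and seated it should be 44, so it's home. I'll give it one small final press, then release and back out along the spindle.

```bash
python3 -m handwheel '{"translation":[[0,0,0.1],[0,0,0.12],[0,0,0.12]],"dr":[[0,0,0],[0,0,0],[0,0,0]],"grip":[4.5,4.5,4.5]}'; python3 st.py
```

```text
t: 15.6
tool_pos: [0.4554, -0.2247, 0.0997]
ee_rot: [0.773, 0.584, 0.202, -0.147]
wrist_force: [-3.2, -3.5, 7.9]
grip_width: 0.057
force tool [ 0.14 -2.04 -8.96] 0.05697666411553335
T [0.01, 0.01, 0.09] R [0.007, 0.0, 0.004]
```

```bash
python3 -m handwheel '{"translation":[[0,0,0],[0,0,0],[0,0,0],[0,0,0],[0,0,0]],"dr":[[0,0,0],[0,0,0],[0,0,0],[0,0,0],[0,0,0]],"grip":[6,6.8,6.8,6.8,6.8]}'; python3 st.py; python3 chk.py w12
```

```text
t: 16.02
tool_pos: [0.4553, -0.2243, 0.0994]
ee_rot: [0.773, 0.584, 0.202, -0.148]
wrist_force: [0.5, 0.6, 0.0]
grip_width: 0.0682
force tool [0.59 0.33 0.31] 0.06815034978414114
T [-0.02, 0.04, 0.05] R [0.006, 0.0, 0.004]
plate plane [-0.022   0.0091  0.0387] tilt 0.5269 12509
roll top above plate top: median 0.0444 top plane in tool [-0.0022  0.0073 -0.0058] expect .044
```

View pics/w12.png

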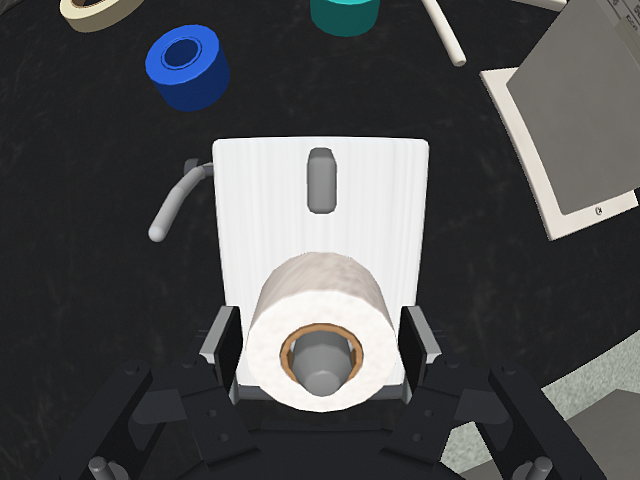

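Both pads are clear of the roll. Backing out along the spindle.

```bash
python3 -m handwheel '{"translation":[[0,0,-0.5],[0,0,-1.5],[0,0,-3],[0,0,-5],[0,0,-7.5],[0,0,-10],[0,0,-13],[0,0,-16],[0,0,-16],[0,0,-16]],"dr":[[0,0,0],[0,0,0],[0,0,0],[0,0,0],[0,0,0],[0,0,0],[0,0,0],[0,0,0],[0,0,0],[0,0,0]],"grip":[6.8,6.8,6.8,6.8,6.8,6.8,6.8,6.8,6.8,6.8]}'; python3 - <<'E'
from h import *
s=env.observe()
rows([([.458,.092,.30],plate(0,0,0)[1])])
E
```

```text
t: 16.9
tool_pos: [0.4328, -0.3004, 0.2414]
ee_rot: [0.773, 0.583, 0.202, -0.145]
wrist_force: [-0.2, 0.1, -0.1]
grip_width: 0.0682
T [36.51, -8.41, 13.29] R [0.012, -0.503, 0.001]
```

```bash
python3 -m handwheel '{"translation":[[1,-0.3,-2],[3,-0.8,-3],[6.5,-1.5,-2.5],[10,-2.3,-1],[13.5,-3.1,1],[17,-3.9,3.2],[20.5,-4.7,5.4],[24,-5.5,7.5],[27.5,-6.3,9.5],[31,-7.1,11.3],[34,-7.8,12.6],[36.5,-8.4,13.3],[36.5,-8.4,13.3],[36.5,-8.4,13.3]],"dr":[[0,0,0],[0,-0.04,0],[0,-0.09,0],[0,-0.14,0],[0,-0.19,0],[0,-0.24,0],[0,-0.29,0],[0,-0.34,0],[0,-0.39,0],[0,-0.44,0],[0,-0.48,0],[0,-0.5,0],[0,-0.5,0],[0,-0.5,0]],"grip":[6.8,6.8,6.8,6.8,6.8,6.8,6.8,6.8,6.8,6.8,6.8,6.8,6.8,6.8]}'; python3 - <<'E'
from h import *
F=tilt("scene");T=tilt("top")
cv2.imwrite("pics/s13.png",cv2.resize(F["pixels"][270:430,190:390],None,fx=4,fy=3.7,interpolation=cv2.INTER_CUBIC)); cv2.imwrite("pics/t13.png",T["pixels"])
for n,G in(("s",F),("t",T)):
    C=cloud(G); D=C-H;B=np.stack([D@xb,D@yb,D[...,2]],-1); h=cv2.cvtColor(G["pixels"],cv2.COLOR_BGR2HSV)
    for th in(.5,.52):
        nn=np.array([-np.sin(th),0,np.cos(th)]);px=np.array([np.cos(th),0,np.sin(th)]);hh=B@nn;dd=B@px
        m=(hh>.04)&(hh<.058)&(np.hypot(dd-.06,B[...,1])<.028)&(np.hypot(dd-.06,B[...,1])>.016); pl=(abs(hh)<.012)&(dd>.1)&(dd<.13)&(abs(B[...,1])>.012)&(abs(B[...,1])<.04)
        print(n,th,m.sum(),"roll top h",np.median(hh[m]).round(4),"plate h",np.median(hh[pl]).round(4))
E
```

```text
t: 18.07
tool_pos: [0.4571, 0.0941, 0.2989]
ee_rot: [0.798, 0.603, 0.003, 0.003]
wrist_force: [-0.0, -0.2, -0.1]
grip_width: 0.0677
scene 4075 tilt 0.5234 off 0.0054 0.0013
top 579 tilt 0.326 off 0.0285 0.0018
s 0.5 951 roll top h 0.0504 plate h 0.0075
s 0.52 947 roll top h 0.0492 plate h 0.0052
t 0.5 385 roll top h 0.0492 plate h 0.0064
t 0.52 354 roll top h 0.0481 plate h 0.0041
```

View pics/s13.png

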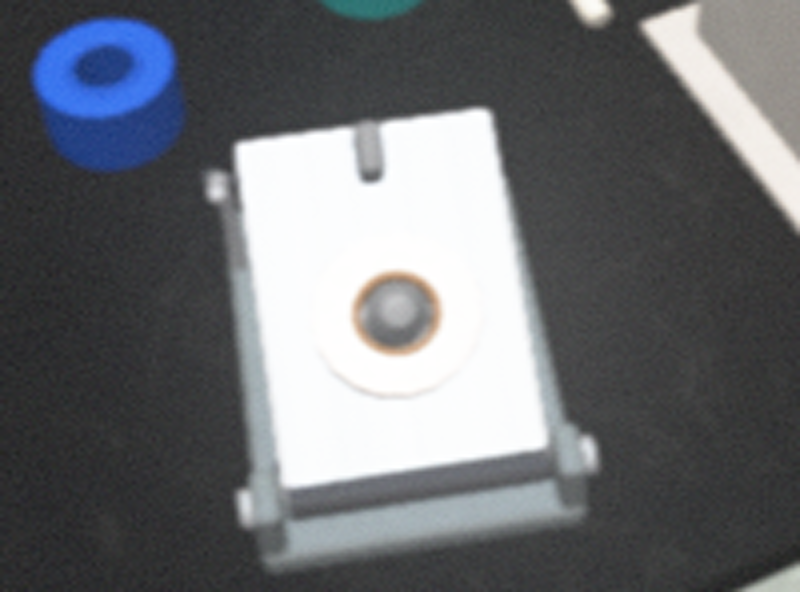

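View pics/t13.png

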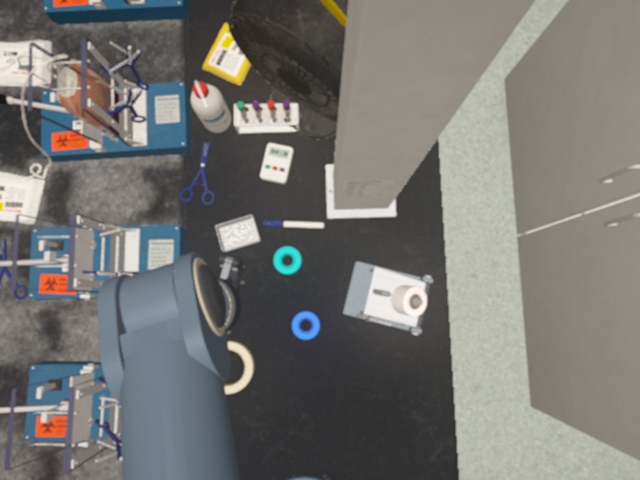

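The roll sits on the spindle 43–44 mm above the plate in every view (44 is flush). The plate is at about 0.51–0.52 rad, and the pen, timer, clips and other rolls haven't moved.

```bash
python3 -c "
from plant import order,env
print(env.observe()['t']); print(order.hand_in())"
```

```text
18.1667
the job is handed in; nothing more can be done
None
```

The job is done and handed in at 18.2 s. The label roll is on the spindle, flat against the flange, and the plate is standing at about 30 degrees.

- **Plate:** I pinched it by the tab, raised it from about 6 degrees and let go, and it stayed there on its hinge. I then pressed the white label roll home with at most about 9 N along the spindle at the checks, below the 13 N that would force the plate down. I released it and moved the arm clear.
- **Roll seating:** its top measures 43–44 mm above the plate in the wrist, scene and top views, where 44 mm is flush.
- **Plate angle:** the last scene view gave 0.523 rad and the last wrist check 0.527 rad. Earlier readings before the roll went on ranged from 0.484 (wrist) to 0.514 (scene).
- **Disagreeing check:** the final top-view angle came out at 0.326 rad. The roll hides most of the plate from that camera and contaminates the fit, so I discarded it. I did not confirm the plate pointer against the stud itself.
- **Bystanders:** the pen, timer and clips look unmoved in the last top picture. I judged this by eye and did not measure it.

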